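# Gather the sample-tube caps in the pouring corner of a lab tray

## Robot

A 6-joint arm with a two-finger parallel gripper is mounted at the origin on the work surface. World frame = base frame: x ahead of the robot, y to its left, z up, the work surface at z = 0. Lengths are in m, angles in degrees, forces in N, time in s.
With the tool pointing down it reaches from about 0.35 to 0.875 m from the base axis. Payload 4.2 kg.
Tool frame: the origin (TCP) lies midway between the tips of the shut fingers; the grasp point (between the pads) lies 19 mm behind it (hold_point_z is the z of the grasp point in the tool frame, in m); z points along the fingers, y is the direction in which the jaws open and shut (so a half turn about z gives the same grasp; the last joint's range is limited). The gripper opens to 87 mm and grips with 3 to 60 N. Pads are 19 mm wide; open, the fingers measure 117 mm over their backs; the gripper's body (75 mm by 190 mm) begins 51 mm behind the grasp point.
Start: joints at [-53.594, 22.042, 0.453, 0, -68.411, -14.817], TCP at [0.23, -0.581, 0.223] pointing down, gripper open.
Joint ranges: [-179.83, 179.83], [-69.29, 118.12], [-61.27, 80.66], [-181.25, 117.63], [-171.15, -9.14], [-177.46, 177.46]. Speed limits (degrees/s): [159.86, 159.86, 180, 180, 180, 180].

## Interface

Orientations are given as a 3x3 rotation matrix whose columns are the frame's x, y, z axes.
In Python, from station import * gives the robot as it stands. The module is installed in compiled form; this text tells all that it offers.
- The arm moves only by the tool jog_arm, never from a script. Its argument "moves" is a list of rows, each a list of 7 numbers: the closure, from -1 (fully open) to 1 (shut), then the shift along the tool's x, y, z in m, then the turn, a rotation vector about the tool's x, y, z in rad. In form: [[gripper, x, y, z, wx, wy, wz], ...]. A call has exactly 10 rows; each row is the pose to reach, as a shift and turn from the pose commanded when the call began, along the tool's axes at that moment; what a row does not reach only later rows make up. A row lasts 1/12 s, in which the tool goes at most 41.7 mm and 7.16 degrees, less where a joint would pass 70% of its speed; a pose out of reach is approached as far as the arm can. A call with a gripper value outside its range is refused whole. The fingers move at their own pace and stop on an object; the grip force is fixed at half the most. Time passes only in rows, so rows that repeat a pose let the fingers close, or fill a call up. It gives the time, the measured TCP pose, the force and the opening at its end, in the units of the state.
- sense(): the state, without advancing time (a new reading comes with each control period).
- capture(name): name is "scene" or "side" or "wrist"; returns a dict with "frame" (420x560x3 uint8, red, green, blue), "fov_y" (degrees; the focal length in pixels is half the picture's height over the tangent of half this angle, whatever the lens; pixels are square), "cx", "cy" (the principal point, pixels), "k1" (the pictures are not rectified: a ray, as slopes to the right and down, at radius r is drawn at 1 + k1 r^2 times it, then the intrinsics apply), "world_from_camera" (4x4, takes a point from camera to world coordinates). Camera axes: x right, y down, z forward; pixel columns grow to the right and rows downward; lengths in m; the calibration is good to about 2 mm. A picture is of the moment at which its call begins. There is no depth.
- finish_job(): hands the job in, once; it reports no verdict.
The state is a dict: "time_s": time; "joints": joint angles; "joint_velocities": joint speeds; "effort": joint torques, N m; "tcp_pos": TCP position; "ee_rot": TCP orientation; "wrist_force": force on the tool from outside, world axes, zero at the start; "moment": the same for the moment, N m; "gripper_width": opening from 0.0 (shut) to 1.0 (fully open).
Only numpy, scipy, OpenCV 4.12 (cv2) and the standard library are available. Lean on these libraries where they do the work, as an engineer would, in place of code of your own. Each camera call takes 0.05 s, during which the arm holds its last target.

## Task

Put the two blue sample-tube caps that lie on the desk into the white tray with the other three. Then grip the tray by its rim and tilt it so that all five caps slide together into the corner with the pouring lip, and finish while still gripping it tilted like that, with the caps lying still in that corner; the low edge of the tray may rest on the desk. Leave the stamp, the oil bottle and the slide box where they are.

Things in the scene. Friction and masses are not known exactly. Their poses are not given: they have to be found in the camera images.
- tray: Loose open white plastic tray, 0.3 to 0.48 kg: base 180 mm (its x) by 260 mm (its y), 55 mm high, 3 mm upright walls, inner floor 5 mm above the underside. A pouring lip (spout) stands 25 mm out at its -x, -y corner. Origin: centre of the underside, z up. At first it lies level, x pointing away from the robot to within 25 degrees, so that the lip is at the near right corner.
- far_rim (a point): Middle of the top of the rim on the tray's +x side (93 mm to +x, 55 mm up from the tray's origin). The same rim, 12 mm wide and 14 mm deep, runs round the whole top (its middle 93 mm from the centre on the x sides, 133 mm on the y sides) and is the place to grip; it stops 30 mm short of the lip corner. Its inner face is flush with the wall. It is not slippery.
- lip_corner (a point): Inside bottom corner of the tray at the lip, on the inner floor: 87 mm to -x, 127 mm to -y, 5 mm up from the tray's origin. The inside is slippery: a cap begins to slide over the floor at 10 to 13 degrees of tilt and along a wall at 16 to 23; 30 to 35 degrees, falling towards the lip, brings all home. The tray's foot, not slippery, runs along the outer edge of its base.
- heel_corner (a point): The top of the inside corner diagonally opposite the lip (87 mm to +x, 127 mm to +y and 55 mm up from the tray's origin).
- cap1: Blue plastic screw cap, a ribbed disc 27 mm in diameter and 14 mm high, 10 g, lying flat in the tray at the start, in its half away from the lip. Origin: centre of its flat underside; z up.
- cap2: Cap like cap1, also in the tray at the start.
- cap3: Cap like cap1, also in the tray at the start.
- cap4: Cap like cap1, lying flat on the desk beside the tray at the start, to the left or right.
- cap5: Cap like cap1, lying flat on the desk beside the tray at the start, to the left or right.
- stamp: Bystander: self-inking stamp, 54 by 36 mm, 80 mm high, standing on the desk beside the tray. Origin: centre of its underside.
- oil_bottle: Bystander: small amber dropper bottle, 31 mm in diameter, 64 mm high, standing on the desk beside the tray. Origin: centre of its underside.
- slide_box: Bystander: grey box of microscope slides, 87 by 102 mm, 35 mm high, on the desk beyond the tray. Origin: centre of its underside.
Not all that is in view belongs to the job. What is shaped like the cap4 but orange or pink is not meant.

How it is judged:
By the outcome, as a careful person would: the job done as asked, in the order asked, and still so for the second after the job is handed in, while the arm keeps its last pose, push and grip.
It also fails if it takes over 64 s, if anything falls off the work surface, if the arm or the gripper's body presses on something with over 40 N, if the wrist force passes 120 N, or if a joint passes its speed limit or range.

## Working session

There is one attempt and no reset: what is moved stays moved. The work goes in short steps, Python scripts to look and compute and a tool call to move; the robot and the scene stay as the last step left them, time stands still between calls to the robot, and variables do not carry over. Pictures are saved under pics/ and viewed, and the job is handed in when it is done.

Besides the shell and the picture viewer there is one more tool, called after "Emit:" as a command line: name --pt "numbers of a row" for each row, then --argument value for the rest. jog_arm: Moves the arm, as the interface text tells. Its arguments: {"type":"object","properties":{"moves":{"type":"array"}},"required":["moves"]}

```bash
mkdir -p pics
python3 - <<'E'
from station import *
import cv2
s=sense(); print(s)
for n in ["scene","side","wrist"]:
    c=capture(n); cv2.imwrite(f"pics/{n}0.png",c["frame"][:,:,::-1]); print(n,c["fov_y"],c["cx"],c["cy"],c["k1"],c["world_from_camera"].round(3).tolist() if hasattr(c["world_from_camera"],'round') else c["world_from_camera"])
E
```

```text
{'time_s': 0.0, 'joints': array([-5.35948524e+01,  2.20901181e+01,  3.80801474e-01, -2.91000556e-02,
       -6.84109193e+01, -1.48162837e+01]), 'joint_velocities': array([-0.01689163, -0.03885507,  0.10416367, -0.05881374,  0.11472718,
        0.09032647]), 'effort': array([ 2.93311768e-04, -3.90662813e+01,  1.87396753e+01,  4.22009066e+00,
        1.08965955e-02, -1.83536749e-04]), 'tcp_pos': array([ 0.22976303, -0.58059469,  0.22147307]), 'ee_rot': array([[-9.29916909e-01, -3.67768668e-01, -8.65326669e-04],
       [-3.67769677e-01,  9.29914828e-01,  1.96921433e-03],
       [ 8.04647697e-05,  2.14944661e-03, -9.99997687e-01]]), 'wrist_force': array([ 0.09420288, -0.48210758,  0.13180398]), 'moment': array([-0.04511985, -0.00215775,  0.02239963]), 'gripper_width': 1.000100496331362}
scene 47.54173439962839 280.5238280240632 212.64747444234123 -0.049725261177179035 [[0.745, 0.484, -0.459, 1.109], [0.667, -0.542, 0.511, -0.66], [-0.001, -0.687, -0.727, 0.967], [0.0, 0.0, 0.0, 1.0]]
side 43.214683025962174 281.3262267279904 216.0084760812118 -0.07428457927174527 [[0.991, -0.072, 0.116, 0.408], [-0.135, -0.658, 0.741, -0.954], [0.022, -0.75, -0.661, 0.876], [0.0, 0.0, 0.0, 1.0]]
wrist 71.01599164796865 278.82641789103593 209.20763445118547 -0.05770742000097303 [[-0.367, 0.894, 0.255, 0.16], [0.93, 0.352, 0.104, -0.609], [0.003, 0.276, -0.961, 0.383], [0.0, 0.0, 0.0, 1.0]]
```

View pics/scene0.png

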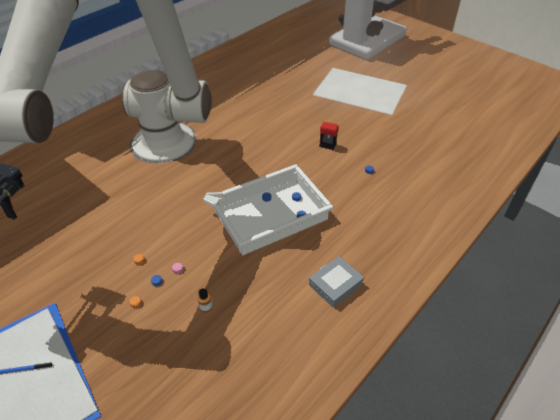

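View pics/side0.png

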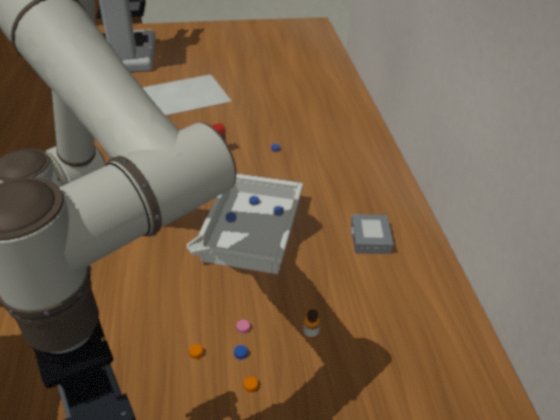

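View pics/wrist0.png

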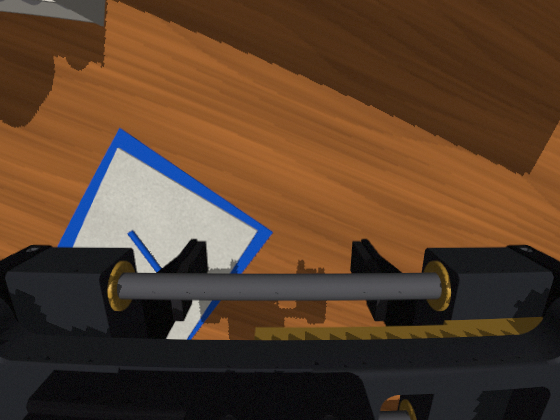

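The scene view shows blue caps on the desk at (157,280), among two orange and one pink, and at (369,169) near the red-topped stamp. Three more are in the tray around (267,197), (296,196) and (301,214). The side view matches: (240,352) and (276,147) on the desk.

```bash
cat > h.py <<'E'
from station import *
import cv2, numpy as np
from scipy.optimize import least_squares
def K(c):
    f=c["frame"].shape[0]/2/np.tan(np.radians(c["fov_y"])/2); return f
def ray(c,u,v):
    f=K(c); M=np.array([[f,0,c["cx"]],[0,f,c["cy"]],[0,0,1.]])
    x,y=cv2.undistortPoints(np.array([[[u,v]]],float),M,np.array([c["k1"],0,0,0.]))[0,0]
    T=np.array(c["world_from_camera"]); return T[:3,3],T[:3,:3]@np.array([x,y,1.])
def onz(c,u,v,z):
    o,d=ray(c,u,v); return o+d*(z-o[2])/d[2]
def tri(obs):
    A=np.zeros((3,3));b=np.zeros(3)
    for c,u,v in obs:
        o,d=ray(c,u,v); d=d/np.linalg.norm(d); P=np.eye(3)-np.outer(d,d);A+=P;b+=P@o
    p=np.linalg.solve(A,b); return p
def proj(c,p):
    T=np.linalg.inv(np.array(c["world_from_camera"])); q=T[:3,:3]@np.asarray(p)+T[:3,3]; x,y=q[:2]/q[2]; r2=x*x+y*y;s=1+c["k1"]*r2
    return K(c)*x*s+c["cx"],K(c)*y*s+c["cy"]
def blobs(c,lo,hi,amin=15,amax=3000):
    h=cv2.cvtColor(c["frame"],cv2.COLOR_RGB2HSV); m=cv2.inRange(h,lo,hi)
    n,l,st,ce=cv2.connectedComponentsWithStats(m)
    return [(ce[i].round(1),st[i].tolist()) for i in range(1,n) if amin<st[i][4]<amax]
BL=((100,120,40),(130,255,255))
def crop(c,u,v,r,name,s=6):
    u,v=int(u),int(v); f=c["frame"][max(0,v-r):v+r,max(0,u-r):u+r,::-1]
    cv2.imwrite(name,cv2.resize(f,None,fx=s,fy=s,interpolation=cv2.INTER_CUBIC))
E
python3 - <<'E'
from h import *
for n in ["scene","side"]:
    c=capture(n); print(n)
    for ce,st in blobs(c,*BL):
        print(ce,st,onz(c,*ce,.010).round(4), onz(c,*ce,.015).round(4))
    if n=="scene": crop(c,157,280,45,"pics/c_a.png"); crop(c,270,205,70,"pics/c_tray.png",5); crop(c,355,155,45,"pics/c_b.png")
    else: crop(c,250,220,70,"pics/s_tray.png",5)
E
cd pics; python3 -c "
import cv2,numpy as np
a=cv2.imread('c_a.png');b=cv2.imread('c_b.png');cv2.imwrite('c_ab.png',cv2.resize(np.hstack([a,b]),(800,400)))"
```

```text
scene
[100.3  21.7] [59, 0, 82, 50, 1673] [-0.9058  0.3564  0.01  ] [-0.8952  0.3511  0.015 ]
[369.  169.1] [366, 166, 7, 7, 43] [0.5839 0.3251 0.01  ] [0.5867 0.32   0.015 ]
[266.4 196.6] [263, 193, 8, 8, 52] [0.4331 0.0319 0.01  ] [0.4367 0.0282 0.015 ]
[296.4 196.2] [293, 193, 8, 8, 49] [0.4959 0.09   0.01  ] [0.4991 0.0861 0.015 ]
[300.6 213.3] [297, 211, 8, 6, 29] [0.5481 0.0468 0.01  ] [0.551  0.0431 0.015 ]
[156.3 280. ] [152, 275, 10, 11, 77] [ 0.4297 -0.3592  0.01  ] [ 0.4332 -0.3608  0.015 ]
[ 66.1 338.7] [47, 303, 47, 97, 477] [ 0.4062 -0.5959  0.01  ] [ 0.4098 -0.5963  0.015 ]
[ 17.7 321.4] [0, 308, 46, 24, 98] [ 0.283  -0.6492  0.01  ] [ 0.2873 -0.6492  0.015 ]
[ 17.  368.9] [0, 366, 35, 7, 111] [ 0.391  -0.7078  0.01  ] [ 0.3948 -0.7076  0.015 ]
[ 93.3 416. ] [84, 411, 16, 9, 75] [ 0.5986 -0.6519  0.01  ] [ 0.6013 -0.652   0.015 ]
side
[274.6 146.5] [272, 145, 6, 4, 19] [0.5812 0.3208 0.01  ] [0.5802 0.3134 0.015 ]
[253.5 199.8] [250, 197, 8, 7, 41] [0.4973 0.0862 0.01  ] [0.4967 0.0802 0.015 ]
[277.5 209. ] [275, 207, 6, 5, 24] [0.5535 0.0438 0.01  ] [0.5527 0.038  0.015 ]
[230.1 216.6] [227, 214, 7, 7, 34] [0.4339 0.028  0.01  ] [0.4337 0.0224 0.015 ]
[240.4 351.5] [235, 346, 12, 12, 121] [ 0.4285 -0.3644  0.01  ] [ 0.4284 -0.3678  0.015 ]
```

View pics/c_ab.png

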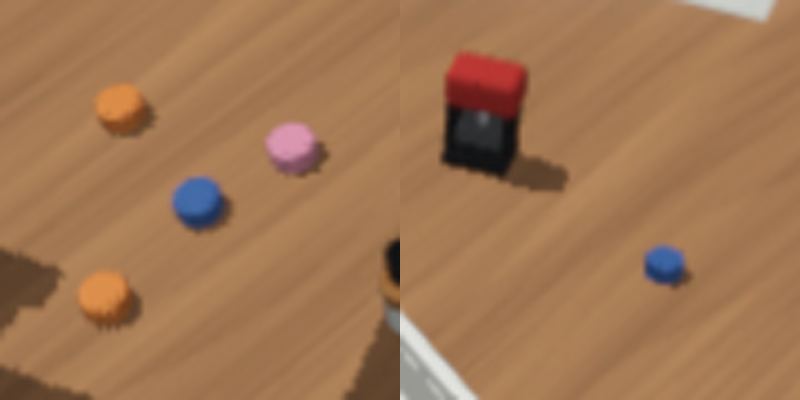

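View pics/c_tray.png

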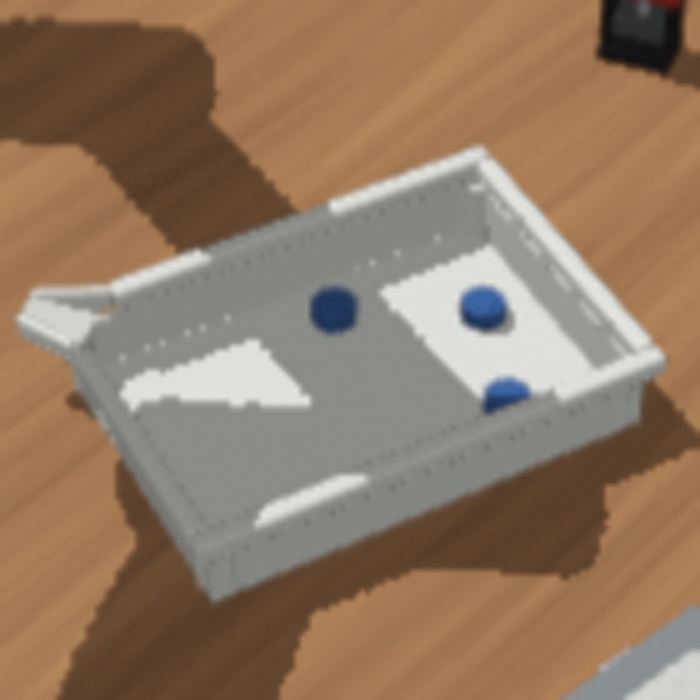

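View pics/s_tray.png

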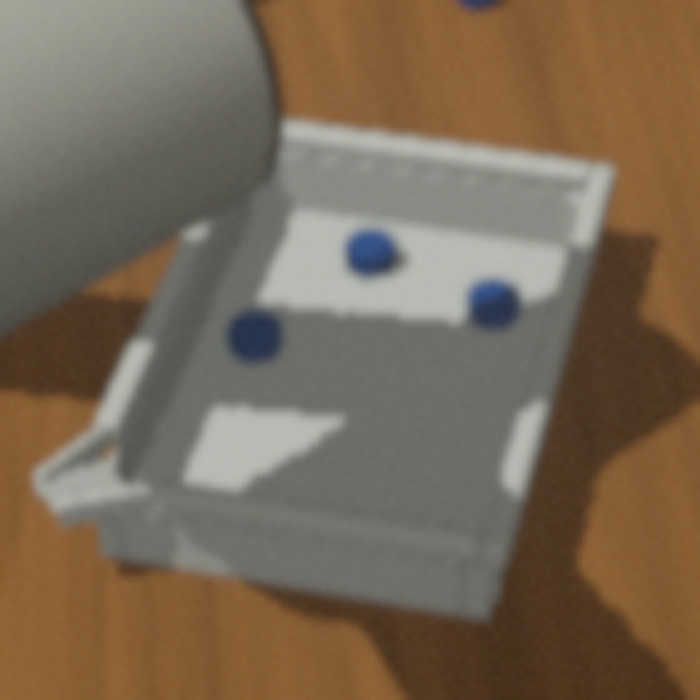

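Both enlarged crops confirm it: the blue caps at scene (157,280), with orange at (139,259) and (135,301) and pink at (178,268), and the one at (369,169) standing alone. These fit the description by colour. Next I'll find the tray pose and the neighbours.

Run:
```python
from h import *
c=capture("scene"); s=capture("side")
P=dict(heel=(c,332.6,206.2),px_my=(c,242.4,244.5),mx_py=(c,296.4,164.8))
q={k:onz(*v,.055) for k,v in P.items()}
for k in q: print(k,q[k].round(4))
print("side heel",onz(s,302.4,183.6,.055).round(4),"px_my",onz(s,278,260,.055).round(4))
print("len y",np.linalg.norm(q['heel']-q['px_my']),"len x",np.linalg.norm(q['heel']-q['mx_py']))
for a,b in(('heel','px_my'),('mx_py','heel')):
    d=q[a]-q[b]; print(a,b,np.degrees(np.arctan2(d[1],d[0])))
ce=(q['px_my']+q['mx_py'])/2; print("centre",ce)
print("tri heel",tri([P['heel'],(s,302.4,183.6)]),"tri pxmy",tri([P['px_my'],(s,278,260)]))
for lo,hi in(((5,150,120),(16,255,255)),):
    for ce,st in blobs(c,lo,hi,40,200): print("orange",ce,st,onz(c,*ce,.01))
print("pink",onz(c,178,268,.01),"bottle base",onz(c,205,303,0.0),onz(s,312,330,0),"stamp",onz(c,328,145,0),"slide box",onz(c,336,281,.035),"capA",tri([(c,156.3,280),(s,240.4,351.5)]),"capB",tri([(c,369,169.1),(s,274.6,146.5)]))
```

```text
heel [0.6213 0.0902 0.055 ]
px_my [ 0.5355 -0.1634  0.055 ]
mx_py [0.4404 0.1534 0.055 ]
side heel [0.6211 0.0825 0.055 ] px_my [ 0.5254 -0.1743  0.055 ]
len y 0.26776359776901065 len x 0.19162431601395766
heel px_my 71.31214019846773
mx_py heel 160.7447287780264
centre [ 0.48792468 -0.00500538  0.055     ]
tri heel [0.62143753 0.08974784 0.05209244] tri pxmy [ 0.52707863 -0.15688691  0.03932063]
orange [138.2 258.9] [133, 254, 12, 11, 96] [ 0.34322991 -0.34943276  0.01      ]
orange [203.9 299.2] [198, 294, 12, 9, 46] [ 0.55770501 -0.31821804  0.01      ]
orange [134.8 301.3] [129, 296, 13, 13, 109] [ 0.44052536 -0.43187694  0.01      ]
pink [ 0.44105723 -0.29998763  0.01      ] bottle base [ 0.56182436 -0.32003602  0.        ] [ 0.57597364 -0.32363561  0.        ] stamp [0.4129011  0.34427388 0.        ] slide box [ 0.76759529 -0.08415887  0.035     ] capA [ 0.42792621 -0.35951569  0.00572103] capB [0.58196226 0.32884707 0.00537596]
```

Cap A is at about (0.428,-0.361). Jaws along world 135° clear the orange and pink caps. Cap B is at about (0.582,0.325). The tray is yawed about -19°, centred near (0.488,-0.005). I'll stop 50 mm short of cap A for a close wrist view.

Emit:
jog_arm --pt "-0.2 -0.219 0.111 0.06 0 0 -0.41" --pt "-0.2 -0.219 0.111 0.06 0 0 -0.41" --pt "-0.2 -0.219 0.111 0.06 0 0 -0.41" --pt "-0.2 -0.219 0.111 0.06 0 0 -0.41" --pt "-0.2 -0.219 0.111 0.06 0 0 -0.41" --pt "-0.2 -0.219 0.111 0.06 0 0 -0.41" --pt "-0.2 -0.219 0.111 0.06 0 0 -0.41" --pt "-0.2 -0.219 0.111 0.06 0 0 -0.41" --pt "-0.2 -0.219 0.111 0.06 0 0 -0.41" --pt "-0.2 -0.219 0.111 0.06 0 0 -0.41"

```text
time_s: 1.18
tcp_pos: [0.3924, -0.3982, 0.1629]
ee_rot: [[-0.707, -0.707, 0.0], [-0.707, 0.707, -0.001], [0.0, -0.001, -1.0]]
wrist_force: [0.2, 0.2, 0.8]
gripper_width: 0.603
```

```bash
cat > w.py <<'E'
import sys
from h import *
name=sys.argv[1]
c=capture("wrist"); s=sense()
cv2.imwrite(f"pics/{name}.png",c["frame"][:,:,::-1])
print("tcp",s["tcp_pos"].round(4),"F",s["wrist_force"].round(1),"w",round(s["gripper_width"],3),"t",s["time_s"])
print(s["ee_rot"].round(3).tolist()); print("j",s["joints"].round(1))
z=float(sys.argv[2]) if len(sys.argv)>2 else .01
for ce,st in blobs(c,*BL):
    p=onz(c,*ce,z); d=s["ee_rot"].T@(p-s["tcp_pos"]); print(ce,st,p.round(4),"tool d",d.round(4))
E
python3 w.py w1
```

```text
tcp [ 0.3922 -0.3983  0.163 ] F [ 0.   1.1 -0. ] w 0.602 t 1.2333
[[-0.707, -0.707, 0.001], [-0.707, 0.707, -0.001], [-0.0, -0.001, -1.0]]
j [-28.8  18.6 -14.    0.  -57.4 -16.2]
[58.3  7.5] [52, 0, 13, 16, 154] [ 0.4101 -0.688   0.01  ] tool d [ 0.1921 -0.2174  0.1531]
[280.5 238.5] [270, 227, 22, 24, 430] [ 0.4262 -0.3621  0.01  ] tool d [-0.0497  0.0017  0.153 ]
```

View pics/w1.png

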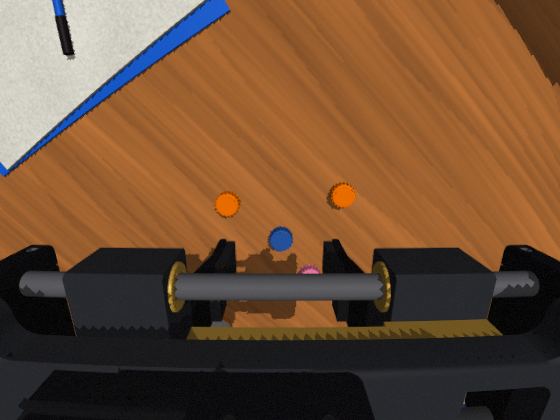

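The wrist view shows cap A at (280,238), giving (0.426,-0.362), which agrees with the other views. The decoys at (228,204), (343,195) and (310,272) are clear of the jaws. I'll descend and grip.

Emit:
jog_arm --pt "-0.2 -0.03 0.002 0.02 0 0 0" --pt "-0.2 -0.0495 0.0015 0.05 0 0 0" --pt "-0.2 -0.0495 0.0015 0.085 0 0 0" --pt "-0.2 -0.0495 0.0015 0.12 0 0 0" --pt "-0.2 -0.0495 0.0015 0.145 0 0 0" --pt "-0.2 -0.0495 0.0015 0.158 0 0 0" --pt "-0.2 -0.0495 0.0015 0.158 0 0 0" --pt "0.6 -0.0495 0.0015 0.158 0 0 0" --pt "0.8 -0.0495 0.0015 0.158 0 0 0" --pt "1 -0.0495 0.0015 0.158 0 0 0"

```text
time_s: 2.07
tcp_pos: [0.4269, -0.3621, 0.0055]
ee_rot: [[-0.707, -0.707, 0.002], [-0.707, 0.707, -0.001], [-0.001, -0.002, -1.0]]
wrist_force: [0.8, 0.6, -0.3]
gripper_width: 0.454
```

```bash
python3 w.py w2
```

```text
tcp [ 0.4269 -0.3619  0.0055] F [-1.  -0.1  0.5] w 0.409 t 2.1167
[[-0.707, -0.708, 0.002], [-0.708, 0.707, -0.001], [-0.001, -0.002, -1.0]]
j [-23.7  30.1 -23.1   0.  -36.7 -21.3]
[280.2 255.9] [258, 235, 46, 39, 1479] [ 0.4249 -0.3635  0.01  ] tool d [ 0.0026  0.0003 -0.0045]
```

View pics/w2.png

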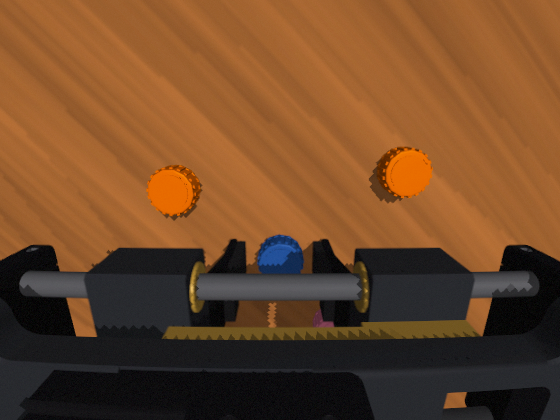

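The cap (280,256) is centred between the fingers. I'll finish closing and lift.

Emit:
jog_arm --pt "1 0 0 0.001 0 0 0" --pt "1 0 0 0.001 0 0 0" --pt "1 0 0 0.001 0 0 0" --pt "1 0 0 0.001 0 0 0" --pt "1 0 0 -0.02 0 0 0" --pt "1 0 0 -0.06 0 0 0" --pt "1 0 0 -0.1 0 0 0" --pt "1 0 0 -0.14 0 0 0" --pt "1 0 0 -0.15 0 0 0" --pt "1 0 0 -0.15 0 0 0"

```text
time_s: 2.95
tcp_pos: [0.4289, -0.3623, 0.1589]
ee_rot: [[-0.706, -0.708, 0.008], [-0.709, 0.706, -0.004], [-0.003, -0.009, -1.0]]
wrist_force: [-0.5, -0.4, -1.4]
gripper_width: 0.302
```

```bash
python3 w.py w3 .155
```

```text
tcp [ 0.4274 -0.3613  0.1562] F [ 0.7  0.9 -0.4] w 0.293 t 3.0
[[-0.706, -0.708, 0.004], [-0.708, 0.706, -0.001], [-0.002, -0.004, -1.0]]
j [-23.6  18.9 -14.5  -0.  -56.4 -21.3]
[91.6 44.7] [0, 0, 160, 126, 1797] [ 0.4154 -0.5158  0.155 ] tool d [ 0.1179 -0.1006  0.0013]
[278.8 256. ] [256, 235, 46, 39, 1498] [ 0.4303 -0.3614  0.155 ] tool d [-0.002  -0.0022  0.0012]
```

View pics/w3.png

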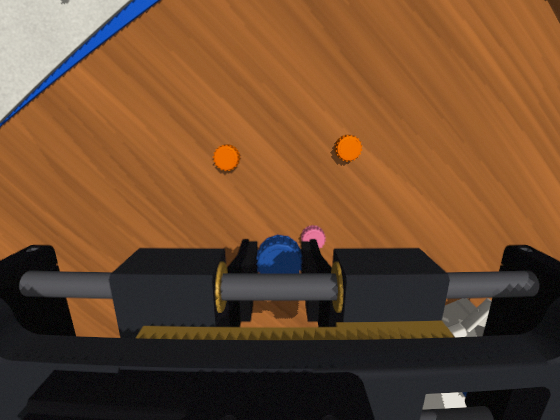

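Cap A is held, with the opening at 25.5 mm. I'll move short of the tray for a wrist view that measures it better.

Emit:
jog_arm --pt "1 -0.15 0.13 -0.04 0 0 0" --pt "1 -0.15 0.13 -0.04 0 0 0" --pt "1 -0.15 0.13 -0.04 0 0 0" --pt "1 -0.15 0.13 -0.04 0 0 0" --pt "1 -0.15 0.13 -0.04 0 0 0" --pt "1 -0.15 0.13 -0.04 0 0 0" --pt "1 -0.15 0.13 -0.04 0 0 0" --pt "1 -0.15 0.13 -0.04 0 0 0" --pt "1 -0.15 0.13 -0.04 0 0 0" --pt "1 -0.15 0.13 -0.04 0 0 0"

```text
time_s: 3.83
tcp_pos: [0.4399, -0.1642, 0.1935]
ee_rot: [[-0.708, -0.707, -0.002], [-0.707, 0.708, 0.0], [0.001, 0.002, -1.0]]
wrist_force: [0.0, -0.7, 0.5]
gripper_width: 0.294
```

```bash
python3 w.py w4 .012; python3 -c "
from h import *
c=capture('scene');cv2.imwrite('pics/scene4.png',c['frame'][:,:,::-1])"
```

```text
tcp [ 0.44   -0.1642  0.1937] F [ 0.1 -0.1  0.6] w 0.294 t 3.8833
[[-0.708, -0.707, -0.002], [-0.707, 0.708, 0.0], [0.001, 0.001, -1.0]]
j [ -0.6   8.3 -23.   -0.  -58.8 -44.5]
[278.8 256. ] [256, 235, 46, 39, 1493] [ 0.4996 -0.1045  0.012 ] tool d [-8.460e-02 -1.000e-04  1.816e-01]
```

View pics/w4.png

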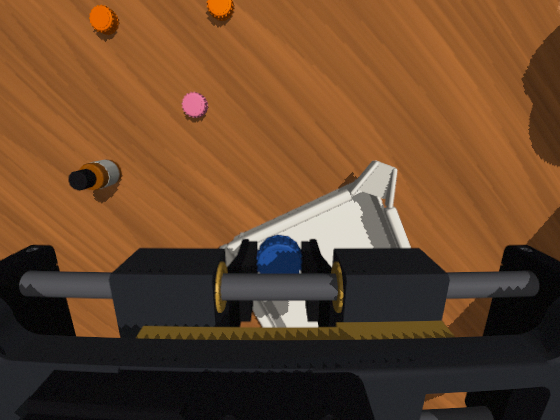

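```bash
python3 -c "
import cv2
a=cv2.imread('pics/w4.png');cv2.imwrite('pics/w4c.png',cv2.resize(a[150:260,215:425],None,fx=3.8,fy=3.8,interpolation=cv2.INTER_CUBIC))"
```

```text
(no output)
```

View pics/w4c.png

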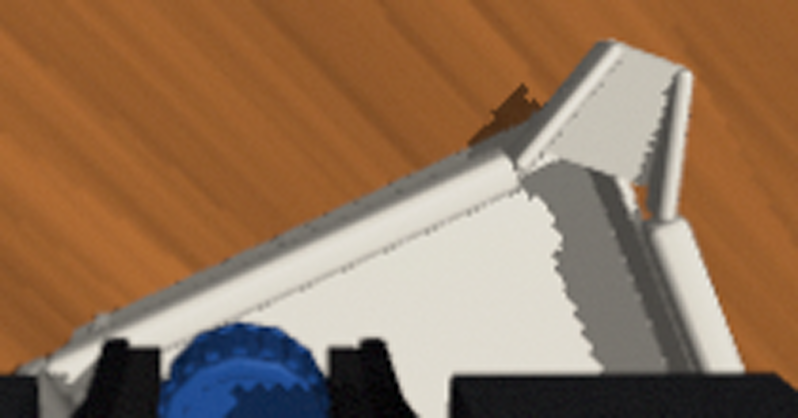

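View pics/scene4.png

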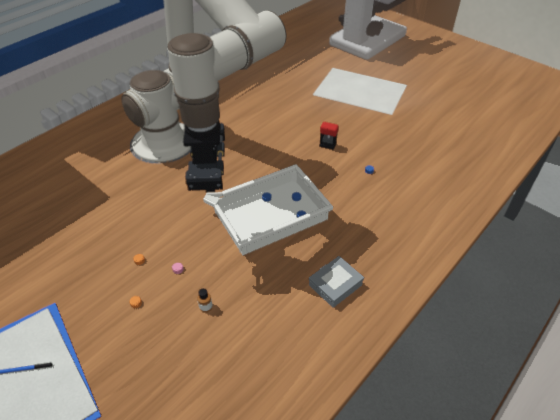

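Run:
```python
from h import *
c=capture("wrist")
f=lambda a,b:(215+a/3.8,150+b/3.8)
E={k:onz(c,*f(*v),.055) for k,v in dict(yend=(510,170),yfar=(115,348),yout1=(498,150),yout2=(80,347),xend=(672,222),xlow=(728,370),xout=(690,228),xout2=(743,370)).items()}
for k in E: print(k,E[k].round(4))
for a,b in(("yfar","yend"),("yout2","yout1"),("xlow","xend"),("xout2","xout")):
    d=E[a]-E[b]; print(a,b,np.degrees(np.arctan2(d[1],d[0])))
```

```text
yend [ 0.384  -0.1156  0.055 ]
yfar [ 0.4997 -0.1569  0.055 ]
yout1 [ 0.3826 -0.1222  0.055 ]
yout2 [ 0.5066 -0.1643  0.055 ]
xend [ 0.3614 -0.0717  0.055 ]
xlow [ 0.3781 -0.0243  0.055 ]
xout [ 0.3589 -0.0666  0.055 ]
xout2 [ 0.3749 -0.021   0.055 ]
yfar yend -19.650945081317534
yout2 yout1 -18.746921430442264
xlow xend 70.59276558308726
xout2 xout 70.58057793400202
```

The tray measures: yaw -19.2°, centre about (0.484,-0.008), sides parallel within 1°. I'll lower cap A inside at tray (0.02,-0.06) and let go.

Emit:
jog_arm --pt "1 -0.038 0.014 0.01 0 0 0" --pt "1 -0.075 0.028 0.025 0 0 0" --pt "1 -0.096 0.0355 0.05 0 0 0" --pt "1 -0.096 0.0355 0.085 0 0 0" --pt "1 -0.096 0.0355 0.12 0 0 0" --pt "1 -0.096 0.0355 0.15 0 0 0" --pt "1 -0.096 0.0355 0.17 0 0 0" --pt "1 -0.096 0.0355 0.178 0 0 0" --pt "1 -0.096 0.0355 0.178 0 0 0" --pt "-0.2 -0.096 0.0355 0.178 0 0 0"

```text
time_s: 4.82
tcp_pos: [0.4839, -0.0705, 0.017]
ee_rot: [[-0.706, -0.708, 0.001], [-0.708, 0.706, -0.0], [-0.0, -0.001, -1.0]]
wrist_force: [1.0, -0.5, 0.8]
gripper_width: 0.323
```

```bash
python3 w.py w5 .012
```

```text
tcp [ 0.4844 -0.0703  0.0177] F [0.4 0.2 1.5] w 0.352 t 4.8667
[[-0.706, -0.708, 0.002], [-0.708, 0.706, 0.0], [-0.002, -0.002, -1.0]]
j [ 10.8  24.  -32.6   0.  -33.2 -55.8]
[278.7 255.2] [256, 234, 46, 40, 1500] [ 0.4853 -0.0697  0.012 ] tool d [-0.001  -0.0002  0.0057]
[452.4 307. ] [445, 298, 16, 22, 219] [0.4301 0.0404 0.012 ] tool d [-0.04    0.1166  0.0056]
[428.9 401.6] [425, 394, 9, 16, 89] [0.4914 0.0994 0.012 ] tool d [-0.1251  0.1149  0.0057]
```

Emit:
jog_arm --pt "-0.2 0 0 0 0 0 0" --pt "-0.2 0 0 0 0 0 0" --pt "-0.2 0 0 -0.035 0 0 0" --pt "-0.2 0 0 -0.075 0 0 0" --pt "-0.2 0 0 -0.115 0 0 0" --pt "-0.2 -0.03 0.02 -0.14 0 0 0" --pt "-0.2 -0.299 0.21 -0.14 0 0 0" --pt "-0.2 -0.299 0.21 -0.14 0 0 0" --pt "-0.2 -0.299 0.21 -0.14 0 0 0" --pt "-0.2 -0.299 0.21 -0.14 0 0 0"

```text
time_s: 5.7
tcp_pos: [0.518, 0.1297, 0.1577]
ee_rot: [[-0.706, -0.708, 0.003], [-0.708, 0.706, 0.002], [-0.003, -0.001, -1.0]]
wrist_force: [1.1, -0.5, 0.8]
gripper_width: 0.604
```

```bash
python3 w.py w6 .012; python3 -c "
from h import *
c=capture('scene');print([ (b[0].tolist(),b[1][4]) for b in blobs(c,*BL,15,150)])"
```

```text
tcp [0.5208 0.1357 0.1578] F [2.6 3.6 1.1] w 0.599 t 5.75
[[-0.702, -0.712, 0.007], [-0.712, 0.702, 0.004], [-0.008, -0.002, -1.0]]
j [ 31.9  16.7 -17.5   0.  -55.3 -76.5]
[157.9  32.6] [144, 18, 28, 29, 602] [ 0.485  -0.0666  0.012 ] tool d [ 0.1702 -0.1163  0.1447]
[268.7  68.4] [256, 55, 26, 27, 520] [0.4342 0.0315 0.012 ] tool d [ 0.1361 -0.0113  0.1448]
[265.8 157. ] [254, 146, 24, 23, 418] [0.4971 0.0892 0.012 ] tool d [ 0.0509 -0.0155  0.1454]
[195.8 164.4] [184, 153, 24, 24, 430] [0.5543 0.0426 0.012 ] tool d [ 0.0439 -0.089   0.1456]
[([369.0, 169.1], 43), ([266.4, 196.3], 57), ([296.5, 196.1], 51), ([300.4, 213.3], 26), ([255.3, 224.6], 57), ([17.7, 321.4], 98), ([17.0, 368.9], 111), ([93.3, 416.0], 75)]
```

View pics/w6.png

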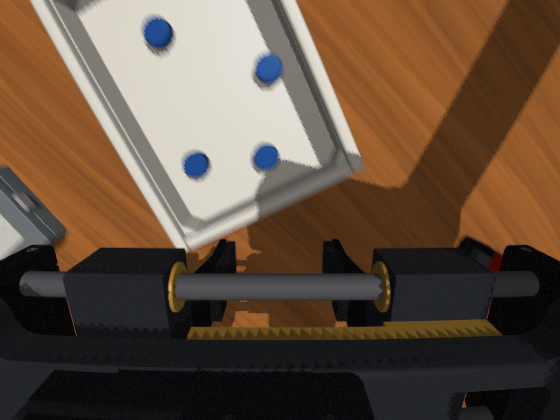

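Four caps are now in the tray, at wrist pixels (158,33), (269,68), (266,157) and (196,164). I'll continue to cap B.

Emit:
jog_arm --pt "-0.2 -0.14 0.093 0 0 0 0" --pt "-0.2 -0.14 0.093 0 0 0 0" --pt "-0.2 -0.14 0.093 0 0 0 0" --pt "-0.2 -0.14 0.093 0 0 0 0" --pt "-0.2 -0.14 0.093 0 0 0 0" --pt "-0.2 -0.14 0.093 0 0 0 0" --pt "-0.2 -0.14 0.093 0 0 0 0" --pt "-0.2 -0.14 0.093 0 0 0 0" --pt "-0.2 -0.14 0.093 0 0 0 0" --pt "-0.2 -0.14 0.093 0 0 0 0"

```text
time_s: 6.63
tcp_pos: [0.5509, 0.2913, 0.1565]
ee_rot: [[-0.707, -0.707, 0.0], [-0.707, 0.707, 0.0], [-0.0, -0.0, -1.0]]
wrist_force: [-0.2, 0.3, 0.2]
gripper_width: 0.601
```

```bash
python3 w.py w7 .01
```

```text
tcp [0.551  0.2914 0.1564] F [-0.3  0.4 -1.3] w 0.596 t 6.6833
[[-0.707, -0.707, 0.0], [-0.707, 0.707, 0.0], [-0.0, -0.0, -1.0]]
j [ 42.7  24.8  -5.2  -0.  -60.  -87.7]
[165.5  10.7] [150, 0, 31, 25, 643] [0.4978 0.0872 0.01  ] tool d [ 0.1821 -0.1068  0.1463]
[91.1 20.3] [75, 4, 33, 33, 797] [0.5538 0.0388 0.01  ] tool d [ 0.1767 -0.1806  0.1463]
[280.7 236.6] [270, 225, 23, 25, 443] [0.5812 0.3242 0.01  ] tool d [-0.0444  0.0018  0.1464]
```

View pics/w7.png

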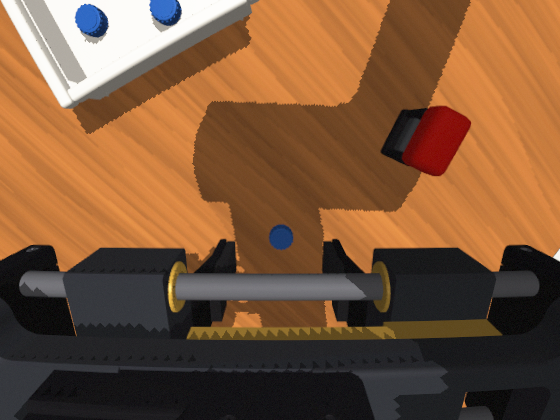

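The wrist view shows cap B alone at (281,237), giving (0.581,0.324). The stamp at (430,140) is clear. I'll descend and grip.

Emit:
jog_arm --pt "-0.2 -0.03 0.002 0.02 0 0 0" --pt "-0.2 -0.0445 0.0015 0.05 0 0 0" --pt "-0.2 -0.0445 0.0015 0.085 0 0 0" --pt "-0.2 -0.0445 0.0015 0.12 0 0 0" --pt "-0.2 -0.0445 0.0015 0.142 0 0 0" --pt "-0.2 -0.0445 0.0015 0.151 0 0 0" --pt "-0.2 -0.0445 0.0015 0.151 0 0 0" --pt "1 -0.0445 0.0015 0.151 0 0 0" --pt "1 -0.0445 0.0015 0.151 0 0 0" --pt "1 -0.0445 0.0015 0.151 0 0 0"

```text
time_s: 7.52
tcp_pos: [0.5822, 0.3257, 0.0068]
ee_rot: [[-0.706, -0.708, 0.003], [-0.708, 0.706, 0.002], [-0.003, -0.0, -1.0]]
wrist_force: [0.7, -0.8, 0.2]
gripper_width: 0.452
```

```bash
python3 w.py w8 .01
```

```text
tcp [0.582  0.3257 0.0066] F [-0.6  0.8 -0.4] w 0.411 t 7.5667
[[-0.706, -0.708, 0.002], [-0.708, 0.706, 0.002], [-0.003, -0.0, -1.0]]
j [ 43.1  37.6  -6.7   0.  -45.5 -88. ]
[278.7 254.1] [256, 232, 46, 42, 1564] [0.5805 0.3233 0.01  ] tool d [ 0.0028 -0.0005 -0.0034]
```

Emit:
jog_arm --pt "1 0 0 0.001 0 0 0" --pt "1 0 0 0.001 0 0 0" --pt "1 0 0 0.001 0 0 0" --pt "1 0 0 0.001 0 0 0" --pt "1 0 0 -0.02 0 0 0" --pt "1 0 0 -0.06 0 0 0" --pt "1 0 0 -0.1 0 0 0" --pt "1 0 0 -0.13 0 0 0" --pt "1 0 0 -0.145 0 0 0" --pt "1 0 0 -0.145 0 0 0"

```text
time_s: 8.4
tcp_pos: [0.5833, 0.3265, 0.1552]
ee_rot: [[-0.706, -0.708, 0.008], [-0.708, 0.706, 0.006], [-0.009, -0.001, -1.0]]
wrist_force: [-0.7, -0.1, 0.4]
gripper_width: 0.296
```

```bash
python3 w.py w9 .155
```

```text
tcp [0.5819 0.3257 0.152 ] F [-0.3  0.2 -1.2] w 0.296 t 8.45
[[-0.706, -0.708, 0.003], [-0.708, 0.706, 0.003], [-0.004, -0.0, -1.0]]
j [ 43.1  28.9   1.1  -0.  -62.  -88. ]
[278.8 255.4] [256, 234, 46, 40, 1537] [0.5831 0.3258 0.155 ] tool d [-0.0009 -0.0008 -0.0029]
```

View pics/w9.png

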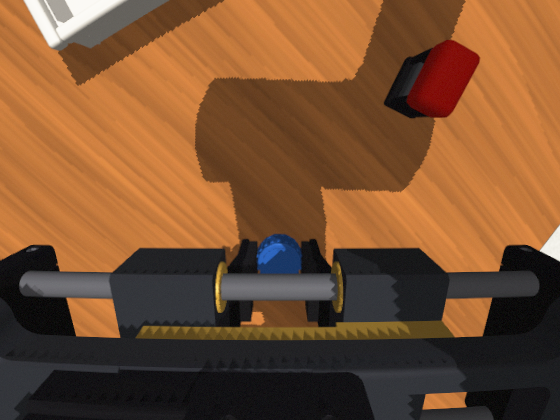

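Emit:
jog_arm --pt "1 0.285 -0.1615 0 0 0 0" --pt "1 0.285 -0.1615 0 0 0 0" --pt "1 0.285 -0.1615 0 0 0 0" --pt "1 0.285 -0.1615 0 0 0 0" --pt "1 0.285 -0.1615 0 0 0 0" --pt "1 0.285 -0.1615 0 0 0 0" --pt "1 0.285 -0.1615 0 0 0 0" --pt "1 0.285 -0.1615 0 0 0 0" --pt "1 0.285 -0.1615 0 0 0 0" --pt "1 0.285 -0.1615 0.02 0 0 0"

```text
time_s: 9.28
tcp_pos: [0.4953, 0.0076, 0.1314]
ee_rot: [[-0.708, -0.706, 0.005], [-0.706, 0.708, 0.001], [-0.004, -0.003, -1.0]]
wrist_force: [1.1, 0.6, -0.5]
gripper_width: 0.293
```

```bash
python3 w.py w10 .012
```

```text
tcp [0.4917 0.0078 0.1258] F [-0.5 -0.1 -2.9] w 0.298 t 9.3333
[[-0.709, -0.706, -0.006], [-0.706, 0.709, -0.0], [0.004, 0.004, -1.0]]
j [ 19.8  15.  -25.5  -0.1 -49.9 -64.9]
[228.9 139.8] [214, 126, 30, 29, 640] [ 0.4845 -0.0697  0.012 ] tool d [ 0.0592 -0.0503  0.1138]
[339.1 174.5] [325, 161, 29, 29, 621] [0.4338 0.0276 0.012 ] tool d [0.0266 0.0544 0.1141]
[278.6 255.6] [256, 234, 46, 40, 1509] [0.5354 0.0464 0.012 ] tool d [-0.0587 -0.0039  0.1135]
[328.7 251.3] [320, 242, 21, 25, 249] [0.4952 0.0799 0.012 ] tool d [-0.0539  0.0482  0.1137]
```

View pics/w10.png

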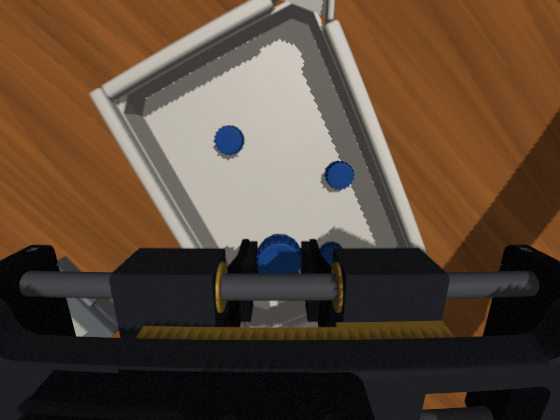

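Cap B is held over a free floor spot. I'll lower it and release.

Emit:
jog_arm --pt "1 0 0 0.03 0 0 0" --pt "1 0 0 0.06 0 0 0" --pt "1 0 0 0.085 0 0 0" --pt "1 0 0 0.105 0 0 0" --pt "1 0 0 0.113 0 0 0" --pt "1 0 0 0.113 0 0 0" --pt "0 0 0 0.113 0 0 0" --pt "0 0 0 0.113 0 0 0" --pt "0 0 0 0.113 0 0 0" --pt "0 0 0 0.09 0 0 0"

```text
time_s: 10.17
tcp_pos: [0.4921, 0.0087, 0.0381]
ee_rot: [[-0.707, -0.707, -0.006], [-0.707, 0.707, -0.001], [0.005, 0.003, -1.0]]
wrist_force: [-0.0, -0.3, -0.9]
gripper_width: 0.474
```

```bash
python3 w.py w11 .012
```

```text
tcp [0.4963 0.0096 0.044 ] F [ 1.3 -0.5  2.3] w 0.482 t 10.2167
[[-0.705, -0.709, 0.005], [-0.709, 0.705, 0.001], [-0.004, -0.003, -1.0]]
j [ 19.9  21.9 -30.5   0.1 -37.3 -64.8]
[198.2 150.3] [176, 129, 45, 44, 1514] [ 0.4853 -0.0705  0.012 ] tool d [ 0.0647 -0.0486  0.0319]
[362.6 201.8] [341, 182, 44, 42, 1364] [0.4338 0.0287 0.012 ] tool d [0.0306 0.0578 0.0317]
[276.8 244. ] [257, 224, 40, 41, 1241] [0.4952 0.0095 0.012 ] tool d [0.0009 0.0007 0.032 ]
[250.5 317. ] [232, 304, 36, 23, 621] [0.5508 0.0371 0.012 ] tool d [-0.0578 -0.0192  0.0323]
```

All five caps are now in the tray; cap B was released at (277,244). For the tilt I'll grip the +x rim near the heel, so the weight lies between the grip and the low lip corner. First I'll check wrist reach for the tilted pose with a quick fit of the arm's geometry.

Run:
```python
import numpy as np
from scipy.optimize import least_squares
D=np.array([[22.04,.45,-68.41,.6249,.223],[18.6,-14,-57.4,.559,.163],[30.1,-23.1,-36.7,.5597,.0055],[8.3,-23,-58.8,.4696,.1937],[24,-32.6,-33.2,.4895,.0177],[24.8,-5.2,-60,.6233,.1564],[37.6,-6.7,-45.5,.6669,.0066],[28.9,1.1,-62,.6669,.152],[21.9,-30.5,-37.3,.4964,.044]])
j2,j3,j5=np.radians(D[:,:3].T)
def res(p):
    a,L2,L3,ph,h=p; f=j2-j3+ph
    return np.r_[a+L2*np.sin(j2)+L3*np.cos(f)-D[:,3], h+L2*np.cos(j2)-L3*np.sin(f)-D[:,4]]
s=least_squares(res,[0.05,.4,.4,0,.1]); print(s.x, abs(s.fun).max())
a,L2,L3,ph,h=s.x
# tool down h = h0 - Dt. wrist target for tilted final pose
for Dt in(.2,.25,.3):
    def ik(r,z): # wrist centre
        g=lambda q:[a+L2*np.sin(q[0])+L3*np.cos(q[0]-q[1]+ph)-r,h+Dt+L2*np.cos(q[0])-L3*np.sin(q[0]-q[1]+ph)-z]
        q=least_squares(g,[.3,-.3]); return np.degrees(q.x),abs(q.fun).max()
    th=np.radians(33); down=np.array([-0.858,-0.517]); 
    d=np.radians(-19.2); X=np.array([np.cos(d),np.sin(d),0]);Y=np.array([-np.sin(d),np.cos(d),0]);C=np.array([.484,-.008,0])
    from scipy.spatial.transform import Rotation as R
    ldir=-.64*X-.77*Y; ax=np.cross([0,0,1],ldir); Rt=R.from_rotvec(th*ax/np.linalg.norm(ax))
    piv=C-.09*X-.13*Y
    for name,p,lean in(("+x rim",C+.093*X+.08*Y,None),("+y rim lean20",C+.05*X+.133*Y,R.from_rotvec(np.radians(20)*Y)),("+x lean20",C+.093*X+.08*Y,R.from_rotvec(np.radians(-20)*X))):
        tz=np.array([0,0,-1.]); 
        if lean is not None: tz=lean.apply(tz)
        hold=p+np.array([0,0,.048]); tcp=hold+.019*tz
        for t in(0,1):
            Q=R.from_rotvec(th*t*ax/np.linalg.norm(ax)); tt=Q.apply(tcp-piv)+piv; z=Q.apply(tz); w=tt-Dt*z
            (q,e)=ik(np.hypot(w[0],w[1]),w[2]); j1=np.arctan2(w[1],w[0]); f=np.radians(q[0]-q[1])
            fa=np.array([np.cos(j1)*np.cos(f),np.sin(j1)*np.cos(f),-np.sin(f)])
            print(Dt,name,t,tt.round(3),z.round(2),"j1,2,3",np.degrees(j1).round(),q.round(),round(e,4),"bend",np.degrees(np.arccos(fa@z)).round(1))
```

```text
[ 0.02907562  0.54728104  0.41615538 -0.02415137 -0.14102371] 0.0026094030523870996
0.2 +x rim 0 [0.598 0.037 0.029] [ 0.  0. -1.] j1,2,3 4.0 [ 31. -16.] 0.0 bend 42.6
0.2 +x rim 1 [0.546 0.006 0.176] [ 0.47  0.28 -0.84] j1,2,3 -6.0 [ 10. -29.] 0.0 bend 30.3
0.2 +y rim lean20 0 [0.569 0.103 0.03 ] [-0.32  0.11 -0.94] j1,2,3 7.0 [ 35. -11.] 0.0 bend 62.7
0.2 +y rim lean20 1 [0.515 0.071 0.182] [ 0.15  0.39 -0.91] j1,2,3 -1.0 [ 12. -23.] 0.0 bend 50.5
0.2 +x lean20 0 [0.596 0.031 0.03 ] [-0.11 -0.32 -0.94] j1,2,3 9.0 [ 34. -13.] 0.0 bend 55.0
0.2 +x lean20 1 [ 0.544 -0.     0.174] [ 0.36 -0.04 -0.93] j1,2,3 1.0 [ 11. -25.] 0.0 bend 32.8
0.25 +x rim 0 [0.598 0.037 0.029] [ 0.  0. -1.] j1,2,3 4.0 [ 31. -16.] 0.0 bend 42.6
0.25 +x rim 1 [0.546 0.006 0.176] [ 0.47  0.28 -0.84] j1,2,3 -9.0 [  9. -32.] 0.0 bend 30.1
0.25 +y rim lean20 0 [0.569 0.103 0.03 ] [-0.32  0.11 -0.94] j1,2,3 7.0 [36. -9.] 0.0 bend 63.7
0.25 +y rim lean20 1 [0.515 0.071 0.182] [ 0.15  0.39 -0.91] j1,2,3 -3.0 [ 11. -25.] 0.0 bend 50.7
0.25 +x lean20 0 [0.596 0.031 0.03 ] [-0.11 -0.32 -0.94] j1,2,3 10.0 [ 35. -12.] 0.0 bend 55.6
0.25 +x lean20 1 [ 0.544 -0.     0.174] [ 0.36 -0.04 -0.93] j1,2,3 1.0 [  9. -28.] 0.0 bend 31.9
0.3 +x rim 0 [0.598 0.037 0.029] [ 0.  0. -1.] j1,2,3 4.0 [ 31. -16.] 0.0 bend 42.6
0.3 +x rim 1 [0.546 0.006 0.176] [ 0.47  0.28 -0.84] j1,2,3 -11.0 [  7. -35.] 0.0 bend 30.1
0.3 +y rim lean20 0 [0.569 0.103 0.03 ] [-0.32  0.11 -0.94] j1,2,3 6.0 [38. -6.] 0.0 bend 64.7
0.3 +y rim lean20 1 [0.515 0.071 0.182] [ 0.15  0.39 -0.91] j1,2,3 -6.0 [ 11. -26.] 0.0 bend 51.0
0.3 +x lean20 0 [0.596 0.031 0.03 ] [-0.11 -0.32 -0.94] j1,2,3 11.0 [ 35. -11.] 0.0 bend 56.2
0.3 +x lean20 1 [ 0.544 -0.     0.174] [ 0.36 -0.04 -0.93] j1,2,3 1.0 [  8. -30.] 0.0 bend 31.0
```

The tilted pose is reachable with the wrist bend staying at 30° or more. I'll rise, turn the jaws along the tray's x, and look at the far rim.

Emit:
jog_arm --pt "0.1 0 0 -0.04 0 0 0" --pt "0.1 0 0 -0.08 0 0 0" --pt "0.1 -0.053 -0.073 -0.11 0 0 -0.45" --pt "0.1 -0.053 -0.073 -0.11 0 0 -0.45" --pt "0.1 -0.053 -0.073 -0.11 0 0 -0.45" --pt "0.1 -0.053 -0.073 -0.11 0 0 -0.45" --pt "0.1 -0.053 -0.073 -0.11 0 0 -0.45" --pt "0.1 -0.053 -0.073 -0.11 0 0 -0.45" --pt "0.1 -0.053 -0.073 -0.11 0 0 -0.45" --pt "0.1 -0.053 -0.073 -0.11 0 0 -0.45"

```text
time_s: 11.05
tcp_pos: [0.583, -0.0047, 0.1502]
ee_rot: [[-0.329, -0.944, 0.0], [-0.944, 0.329, 0.0], [-0.0, -0.0, -1.0]]
wrist_force: [-0.1, -0.4, 0.3]
gripper_width: 0.449
```

```bash
python3 w.py w12 .012; python3 -c "
import cv2
a=cv2.imread('pics/w12.png');cv2.imwrite('pics/w12c.png',cv2.resize(a[130:270,180:380],None,fx=4,fy=4,interpolation=cv2.INTER_CUBIC))"
```

```text
tcp [ 0.583  -0.0047  0.1501] F [-0.3  0.2 -0.2] w 0.454 t 11.1
[[-0.328, -0.945, 0.0], [-0.945, 0.328, 0.0], [-0.0, -0.0, -1.0]]
j [ 15.4  21.5 -11.5   0.  -57.  -34.6]
[352.  106.2] [338, 92, 29, 29, 626] [ 0.4849 -0.0701  0.012 ] tool d [0.094  0.0713 0.1381]
[423.1 183.2] [409, 171, 29, 26, 582] [0.4341 0.028  0.012 ] tool d [0.018  0.1514 0.1381]
[363.1 185. ] [350, 172, 27, 27, 546] [0.495  0.0091 0.012 ] tool d [0.0159 0.0877 0.1381]
[317.6 228.4] [306, 216, 25, 26, 494] [0.554  0.0392 0.012 ] tool d [-0.0319  0.0419  0.1381]
[378.5 243.6] [367, 237, 25, 12, 216] [0.4954 0.0787 0.012 ] tool d [-0.05    0.1102  0.1381]
```

View pics/w12.png

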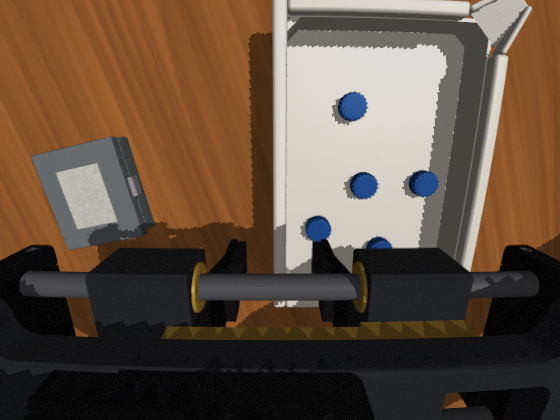

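View pics/w12c.png

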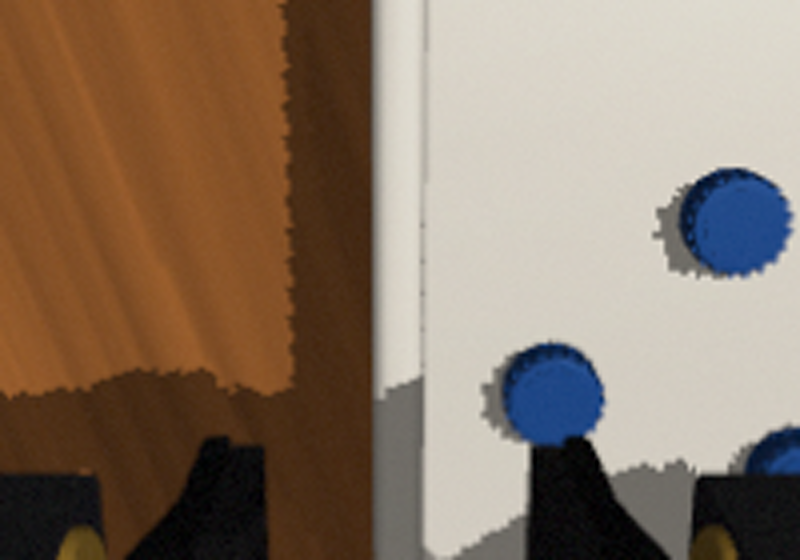

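Run:
```python
from h import *
c=capture("wrist"); s=sense()
for u,v in((279.2,150),(279.2,180),(279.2,225),(273,200),(285.5,200),(279,305)):
    p=onz(c,u,v,.055); print((u,v),p.round(4),"tool",(s["ee_rot"].T@(p-s["tcp_pos"])).round(4))
s2=capture("side"); cv2.imwrite("pics/side12.png",s2["frame"][:,:,::-1])
```

```text
(279.2, 150) [ 0.5647 -0.0567  0.055 ] tool [0.0552 0.0003 0.0951]
(279.2, 180) [ 0.5733 -0.032   0.055 ] tool [0.029  0.0003 0.0951]
(279.2, 225) [0.5871 0.0076 0.055 ] tool [-0.013   0.0003  0.0951]
(273, 200) [ 0.5846 -0.0166  0.055 ] tool [ 0.0108 -0.0053  0.0951]
(285.5, 200) [ 0.574  -0.0129  0.055 ] tool [0.0108 0.0059 0.0951]
(279, 305) [0.6154 0.0882 0.055 ] tool [-0.0984  0.      0.0951]
```

```bash
python3 -c "
import cv2
a=cv2.imread('pics/w12.png');cv2.imwrite('pics/w12d.png',cv2.resize(a[290:320,240:400],None,fx=5,fy=5,interpolation=cv2.INTER_CUBIC))"
```

```text
(no output)
```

View pics/w12d.png

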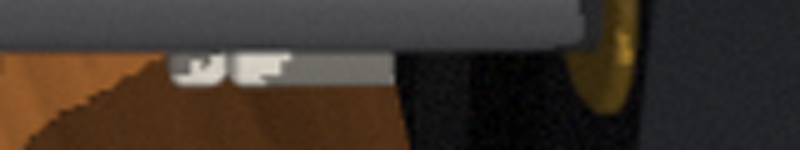

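The rim is centred in the jaws within 0.3 mm and parallel to the pads, with its end 100 mm ahead, so the grip lands at tray (93,+85). I'll descend.

Emit:
jog_arm --pt "0.1 -0.035 0 0.01 0 0 0" --pt "0.1 -0.046 0 0.04 0 0 0" --pt "0.1 -0.046 0 0.07 0 0 0" --pt "0.1 -0.046 0 0.095 0 0 0" --pt "0.1 -0.046 0 0.112 0 0 0" --pt "0.1 -0.046 0 0.12 0 0 0" --pt "0.1 -0.046 0 0.12 0 0 0" --pt "0.3 -0.046 0 0.12 0 0 0" --pt "1 -0.046 0 0.12 0 0 0" --pt "1 -0.046 0 0.12 0 0 0"

```text
time_s: 12.03
tcp_pos: [0.5997, 0.0389, 0.0316]
ee_rot: [[-0.328, -0.945, 0.003], [-0.945, 0.328, 0.001], [-0.002, -0.003, -1.0]]
wrist_force: [0.6, 0.5, 0.6]
gripper_width: 0.301
```

```bash
python3 w.py w13 .012
```

```text
tcp [0.5995 0.0389 0.0315] F [ 0.  -0.5 -0.1] w 0.261 t 12.0833
[[-0.328, -0.945, 0.003], [-0.945, 0.328, 0.001], [-0.002, -0.002, -1.0]]
j [ 19.1  30.8 -16.    0.  -43.  -38.3]
[408.9  14.9] [384, 0, 54, 36, 1536] [ 0.4869 -0.0662  0.012 ] tool d [0.1363 0.072  0.0191]
[521.3 147. ] [495, 126, 53, 44, 1836] [0.4344 0.0278 0.012 ] tool d [0.0646 0.1525 0.019 ]
[424.6 148.9] [400, 128, 51, 44, 1733] [0.4949 0.0092 0.012 ] tool d [0.0624 0.0892 0.0191]
[345.8 222.6] [325, 202, 43, 43, 1422] [0.5539 0.0391 0.012 ] tool d [0.0147 0.0432 0.0193]
[446.2 253.6] [423, 237, 44, 36, 1043] [0.4943 0.0837 0.012 ] tool d [-0.0078  0.1141  0.0192]
```

View pics/w13.png

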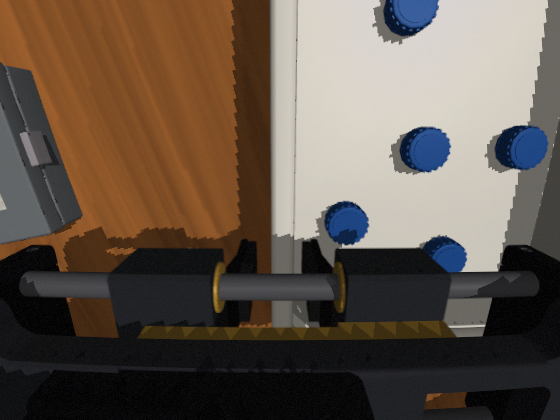

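Finishing the grip; meanwhile I'll work out the tilt path about the lip foot corner in tool axes.

Emit:
jog_arm --pt "1 0 0 0 0 0 0" --pt "1 0 0 0 0 0 0" --pt "1 0 0 0 0 0 0" --pt "1 0 0 0 0 0 0" --pt "1 0 0 0 0 0 0" --pt "1 0 0 0 0 0 0" --pt "1 0 0 0 0 0 0" --pt "1 0 0 0 0 0 0" --pt "1 0 0 0 0 0 0" --pt "1 0 0 0 0 0 0"

```text
time_s: 12.92
tcp_pos: [0.5986, 0.0387, 0.0308]
ee_rot: [[-0.328, -0.945, 0.0], [-0.945, 0.328, -0.0], [-0.0, -0.0, -1.0]]
wrist_force: [-2.6, 1.0, 6.2]
gripper_width: 0.131
```

Run:
```python
from h import *
from scipy.spatial.transform import Rotation as R
s=sense(); print(s["tcp_pos"].round(4),s["gripper_width"],s["wrist_force"].round(2),s["moment"].round(2),s["ee_rot"].round(3).tolist())
p=np.array([.215,.183,s["tcp_pos"][2]]); ax=np.array([.64,-.77,0])
for d in range(1,12):
    r=ax*np.radians(d); print(d,(p-R.from_rotvec(r).apply(p)).round(4),r.round(4))
```

```text
[0.5986 0.0387 0.0308] 0.13084656114902238 [-2.65  0.97  6.16] [ 0.34  0.88 -0.08] [[-0.328, -0.945, 0.0], [-0.945, 0.328, -0.0], [-0.0, -0.0, -1.0]]
1 [ 0.0004  0.0004 -0.0049] [ 0.0112 -0.0134  0.    ]
2 [ 0.001   0.0008 -0.0098] [ 0.0223 -0.0269  0.    ]
3 [ 0.0015  0.0013 -0.0148] [ 0.0335 -0.0403  0.    ]
4 [ 0.0022  0.0018 -0.0196] [ 0.0447 -0.0538  0.    ]
5 [ 0.0029  0.0024 -0.0245] [ 0.0559 -0.0672  0.    ]
6 [ 0.0037  0.0031 -0.0294] [ 0.067  -0.0806  0.    ]
7 [ 0.0045  0.0037 -0.0342] [ 0.0782 -0.0941  0.    ]
8 [ 0.0054  0.0045 -0.039 ] [ 0.0894 -0.1075  0.    ]
9 [ 0.0064  0.0053 -0.0438] [ 0.1005 -0.121   0.    ]
10 [ 0.0074  0.0062 -0.0486] [ 0.1117 -0.1344  0.    ]
11 [ 0.0085  0.0071 -0.0534] [ 0.1229 -0.1478  0.    ]
```

The grip is firm: 11.4 mm on a 12 mm rim. I'll tilt the first 10°.

Emit:
jog_arm --pt "1 0.0004 0.0004 -0.005 0.0112 -0.0134 0" --pt "1 0.001 0.0008 -0.01 0.0223 -0.0269 0" --pt "1 0.0015 0.0013 -0.015 0.0335 -0.0403 0" --pt "1 0.0022 0.0018 -0.02 0.0447 -0.0538 0" --pt "1 0.003 0.0024 -0.0245 0.056 -0.0672 0" --pt "1 0.0037 0.003 -0.0295 0.067 -0.0806 0" --pt "1 0.0045 0.0037 -0.034 0.078 -0.094 0" --pt "1 0.0054 0.0045 -0.039 0.0894 -0.1075 0" --pt "1 0.0064 0.0053 -0.044 0.1 -0.121 0" --pt "1 0.0074 0.0062 -0.0486 0.1117 -0.1344 0"

```text
time_s: 13.75
tcp_pos: [0.5901, 0.0336, 0.079]
ee_rot: [[-0.318, -0.936, 0.15], [-0.939, 0.333, 0.091], [-0.135, -0.112, -0.984]]
wrist_force: [0.6, 0.9, -2.1]
gripper_width: 0.134
```

```bash
cat > v.py <<'E'
import sys
from h import *
n=sys.argv[1]; c=capture("scene"); s2=capture("side"); w=capture("wrist"); s=sense()
print("tcp",s["tcp_pos"].round(4),"F",s["wrist_force"].round(1),"M",s["moment"].round(2),"w",round(s["gripper_width"],3),"t",s["time_s"],"j",s["joints"].round(1))
print("tool z",s["ee_rot"][:,2].round(3),"tilt",np.degrees(np.arccos(-s["ee_rot"][2,2])).round(1))
a=cv2.resize(c["frame"][130:280,180:380,::-1],(400,300),interpolation=cv2.INTER_CUBIC)
b=cv2.resize(s2["frame"][130:280,160:360,::-1],(400,300),interpolation=cv2.INTER_CUBIC)
d=cv2.resize(w["frame"][:,:,::-1],(400,300))
cv2.imwrite(f"pics/{n}.png",np.vstack([np.hstack([a,b]),np.hstack([d,cv2.resize(c["frame"][:,:,::-1],(400,300))])]))
E
python3 v.py v1
```

```text
tcp [0.5899 0.0334 0.079 ] F [-0.3  0.4 -3.5] M [-0.13  0.44 -0.09] w 0.132 t 13.9 j [ 17.6  23.2 -20.4  -3.9 -36.6 -33.9]
tool z [ 0.149  0.09  -0.985] tilt 10.0
```

View pics/v1.png

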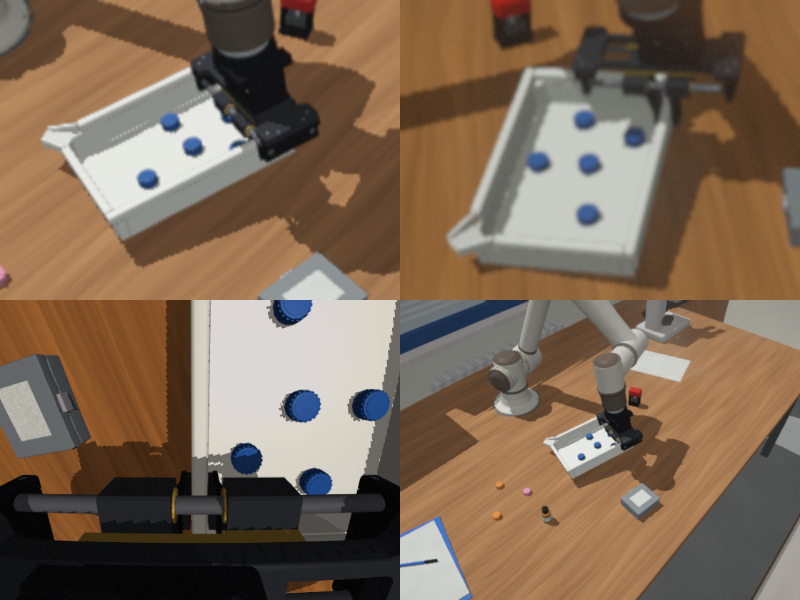

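The tray is tilted 10° and follows the grip. All five caps are inside and have not slid yet. On to 21°.

Emit:
jog_arm --pt "1 0.0004 0.0004 -0.005 0.0112 -0.0134 0" --pt "1 0.001 0.0008 -0.01 0.0223 -0.0269 0" --pt "1 0.0015 0.0013 -0.015 0.0335 -0.0403 0" --pt "1 0.0022 0.0018 -0.02 0.0447 -0.0538 0" --pt "1 0.003 0.0024 -0.0245 0.056 -0.0672 0" --pt "1 0.0037 0.003 -0.0295 0.067 -0.0806 0" --pt "1 0.0045 0.0037 -0.034 0.078 -0.094 0" --pt "1 0.0054 0.0045 -0.039 0.0894 -0.1075 0" --pt "1 0.0074 0.0062 -0.0486 0.1117 -0.1344 0" --pt "1 0.0085 0.0071 -0.0534 0.123 -0.148 0"

```text
time_s: 14.73
tcp_pos: [0.5724, 0.023, 0.13]
ee_rot: [[-0.284, -0.908, 0.309], [-0.918, 0.35, 0.187], [-0.278, -0.231, -0.933]]
wrist_force: [-1.1, 0.1, -3.0]
gripper_width: 0.134
```

```bash
python3 v.py v2
```

```text
tcp [0.5727 0.0229 0.1296] F [-0.2  1.1 -1.9] M [-0.47  1.04 -0.04] w 0.134 t 14.8833 j [ 15.   15.  -24.2 -11.2 -31.  -25.6]
tool z [ 0.308  0.186 -0.933] tilt 21.1
```

View pics/v2.png

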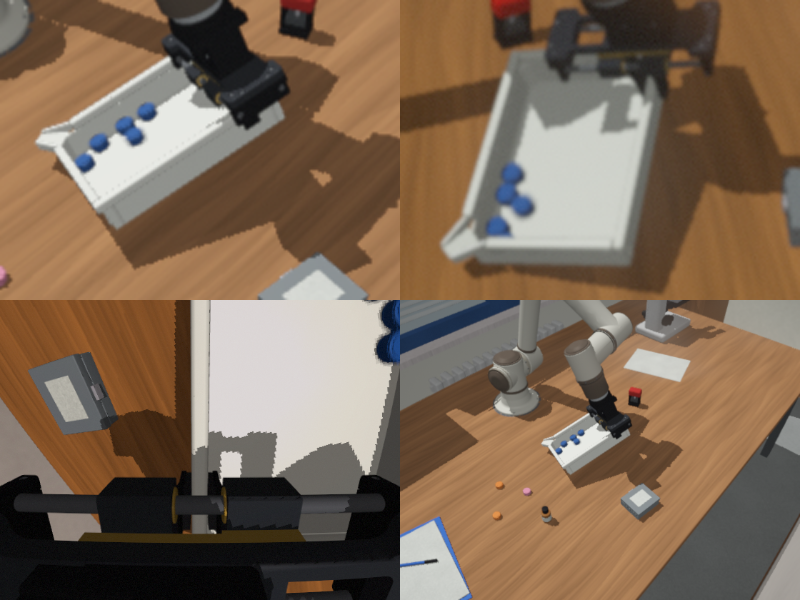

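The caps are sliding along the -x wall towards the lip, five visible. On to about 32°.

Emit:
jog_arm --pt "1 0.0004 0.0004 -0.005 0.0112 -0.0134 0" --pt "1 0.001 0.0008 -0.01 0.0223 -0.0269 0" --pt "1 0.0015 0.0013 -0.015 0.0335 -0.0403 0" --pt "1 0.0022 0.0018 -0.02 0.0447 -0.0538 0" --pt "1 0.003 0.0024 -0.0245 0.056 -0.0672 0" --pt "1 0.0037 0.003 -0.0295 0.067 -0.0806 0" --pt "1 0.0045 0.0037 -0.034 0.078 -0.094 0" --pt "1 0.0054 0.0045 -0.039 0.0894 -0.1075 0" --pt "1 0.0074 0.0062 -0.0486 0.1117 -0.1344 0" --pt "1 0.0085 0.0071 -0.0534 0.123 -0.148 0"

```text
time_s: 15.72
tcp_pos: [0.5472, 0.0078, 0.1758]
ee_rot: [[-0.227, -0.86, 0.456], [-0.884, 0.379, 0.275], [-0.41, -0.341, -0.846]]
wrist_force: [-0.7, -0.6, -3.1]
gripper_width: 0.138
```

```bash
python3 v.py v3
```

```text
tcp [0.5475 0.0076 0.1756] F [-0.7 -0.6 -4.2] M [-0.7   1.41 -0.04] w 0.138 t 15.8667 j [ 10.    7.3 -26.1 -23.7 -28.3 -11. ]
tool z [ 0.455  0.274 -0.847] tilt 32.1
```

View pics/v3.png

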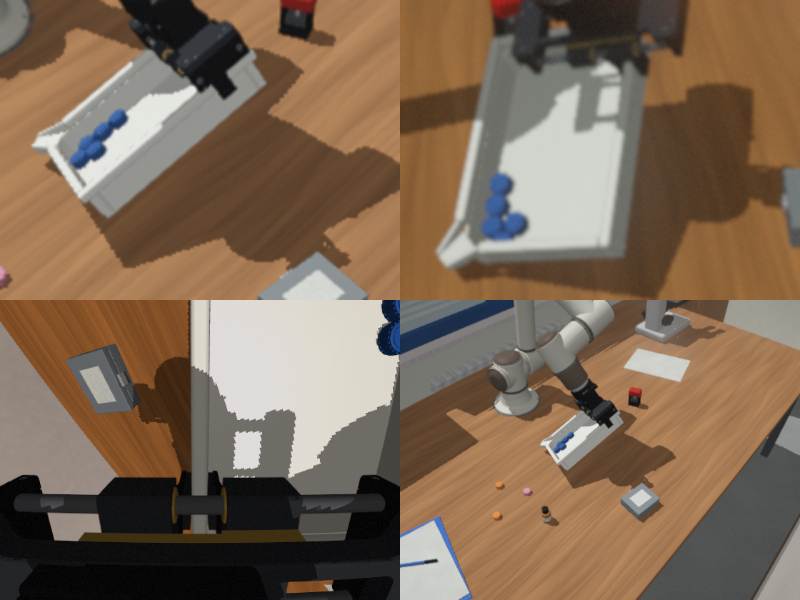

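The tray is at 32°, with the caps bunched at the lip corner. I'll measure them in the tray frame.

```bash
cat > m.py <<'E'
from h import *
import sys
s=sense(); E=s["ee_rot"]; Rt=np.c_[-E[:,1],-E[:,0],-E[:,2]]; O=s["tcp_pos"]-Rt@np.array([.093,.085,.0308])
print("origin",O.round(4),"lip foot corner",(O+Rt@[-.09,-.13,0]).round(4))
ims=[]
for n in("scene","side"):
    c=capture(n); h=cv2.cvtColor(c["frame"],cv2.COLOR_RGB2HSV); m=cv2.inRange(h,*BL)
    def f(u,v,z):
        o,d=ray(c,u,v); o=Rt.T@(o-O); d=Rt.T@d; return (o+d*(z-o[2])/d[2])
    # rectify plane z=19mm of tray (cap tops) 0..: 4px/mm
    W=[(-.09,-.13),(.09,-.13),(.09,.13),(-.09,.13)]
    src=np.float32([proj(c,O+Rt@np.array([x,y,.019])) for x,y in W]); dst=np.float32([((x+.1)*2000,(.14-y)*2000) for x,y in W])
    ims.append(cv2.warpPerspective(c["frame"],cv2.getPerspectiveTransform(src,dst),(400,560))[:,:,::-1])
    u0,v0=proj(c,O+Rt@np.array([-.087,-.127,.005])); print(n,"lip corner px",round(u0,1),round(v0,1))
cv2.imwrite(f"pics/{sys.argv[1]}.png",np.hstack(ims))
E
python3 m.py m1
```

```text
origin [ 0.4622 -0.0238  0.0831] lip foot corner [ 0.3551 -0.1046 -0.0006]
scene lip corner px 212.9 210.4
side lip corner px 199.6 258.9
```

View pics/m1.png

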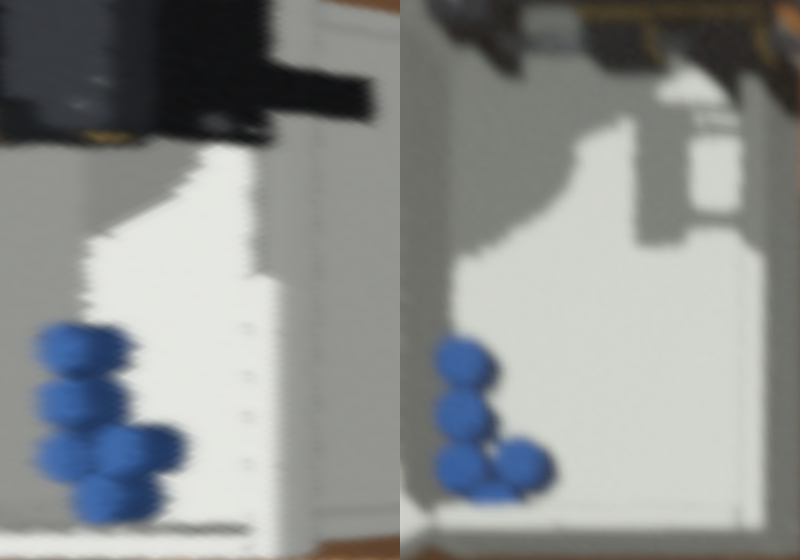

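All five caps are at the corner, but two are arched across it: one at tray (-73,-92), one at (-51,-113), with the corner itself empty. I'll swing the fall direction more towards -y, so the column pushes into the corner, and then back.

```bash
cat > t.py <<'E'
from h import *
from scipy.spatial.transform import Rotation as R
import sys
# args: lx ly theta (target tray fall dir in tray axes, degrees)
lx,ly,th=map(float,sys.argv[1:4]); n=np.hypot(lx,ly); lx/=n; ly/=n
E=sense()["ee_rot"]
d=np.radians(-19.2); X=np.array([np.cos(d),np.sin(d),0]);Y=np.array([-np.sin(d),np.cos(d),0])
T0=np.c_[-Y,-X,[0,0,-1]]
R0=T0.T@E
print("now rel rotvec",R.from_matrix(R0).as_rotvec(degrees=True).round(2))
a=np.array([-lx,ly,0]) # tool: l=(-ly,-lx); axis=(l_y,-l_x)
R1=R.from_rotvec(a*np.radians(th)); rel=R.from_matrix(R0).inv()*R1; rv=rel.as_rotvec(); print("rel deg",np.degrees(np.linalg.norm(rv)).round(2))
p=np.array([.215,.183,.0308])
for k in(.1,.2,.3,.4,.5,.6,.7,.8,.9,1): print(k,(p-R.from_rotvec(rv*k).apply(p)).round(4).tolist(),(rv*k).round(4).tolist())
E
python3 t.py -.25 -.97 34
```

```text
now rel rotvec [ 20.48 -24.66  -0.06]
rel deg 14.38
0.1 [0.0017, -0.0021, 0.0007] [-0.0197, -0.0138, 0.007]
0.2 [0.0034, -0.0042, 0.0014] [-0.0395, -0.0277, 0.014]
0.3 [0.0051, -0.0062, 0.0022] [-0.0592, -0.0415, 0.021]
0.4 [0.0069, -0.0082, 0.0031] [-0.0789, -0.0553, 0.028]
0.5 [0.0086, -0.0102, 0.004] [-0.0987, -0.0692, 0.035]
0.6 [0.0103, -0.0122, 0.005] [-0.1184, -0.083, 0.042]
0.7 [0.012, -0.0141, 0.006] [-0.1381, -0.0968, 0.0491]
0.8 [0.0138, -0.016, 0.0072] [-0.1579, -0.1106, 0.0561]
0.9 [0.0155, -0.0179, 0.0083] [-0.1776, -0.1245, 0.0631]
1 [0.0172, -0.0197, 0.0096] [-0.1973, -0.1383, 0.0701]
```

Emit:
jog_arm --pt "1 0.0017 -0.0021 0.0007 -0.02 -0.0138 0.007" --pt "1 0.0034 -0.0042 0.0014 -0.0395 -0.0277 0.014" --pt "1 0.0051 -0.0062 0.0022 -0.059 -0.0415 0.021" --pt "1 0.0069 -0.0082 0.003 -0.079 -0.0553 0.028" --pt "1 0.0086 -0.0102 0.004 -0.0987 -0.069 0.035" --pt "1 0.0103 -0.0122 0.005 -0.1184 -0.083 0.042" --pt "1 0.012 -0.014 0.006 -0.138 -0.0968 0.049" --pt "1 0.0138 -0.016 0.007 -0.158 -0.1106 0.056" --pt "1 0.0155 -0.018 0.0083 -0.1776 -0.1245 0.063" --pt "1 0.0172 -0.0197 0.0096 -0.1973 -0.1383 0.07"

```text
time_s: 16.8
tcp_pos: [0.5655, -0.0122, 0.1659]
ee_rot: [[-0.237, -0.921, 0.308], [-0.807, 0.364, 0.466], [-0.541, -0.138, -0.829]]
wrist_force: [0.2, 0.9, -2.7]
gripper_width: 0.134
```

```bash
python3 v.py v4; python3 m.py m2; python3 t.py -.7 -.714 34
```

```text
tcp [ 0.5657 -0.0124  0.1657] F [-0.1  0.  -2.2] M [-1.18  1.03 -0.01] w 0.135 t 16.95 j [ -3.6  15.7 -12.  -38.7 -50.7   6.4]
tool z [ 0.31   0.465 -0.83 ] tilt 33.9
origin [ 0.4694 -0.0327  0.0813] lip foot corner [ 0.3555 -0.1047 -0.0016]
scene lip corner px 212.9 211.2
side lip corner px 200.2 259.7
now rel rotvec [ 8.490e+00 -3.289e+01 -3.000e-02]
rel deg 17.33
0.1 [-0.002, 0.0026, -0.0015] [0.0253, 0.0142, -0.0085]
0.2 [-0.004, 0.0053, -0.003] [0.0506, 0.0284, -0.017]
0.3 [-0.006, 0.0081, -0.0043] [0.0759, 0.0427, -0.0256]
0.4 [-0.008, 0.0109, -0.0055] [0.1012, 0.0569, -0.0341]
0.5 [-0.01, 0.0137, -0.0066] [0.1265, 0.0711, -0.0426]
0.6 [-0.0119, 0.0166, -0.0077] [0.1518, 0.0853, -0.0511]
0.7 [-0.0139, 0.0195, -0.0086] [0.1771, 0.0996, -0.0596]
0.8 [-0.0158, 0.0225, -0.0094] [0.2024, 0.1138, -0.0682]
0.9 [-0.0178, 0.0255, -0.0102] [0.2277, 0.128, -0.0767]
1 [-0.0197, 0.0285, -0.0108] [0.253, 0.1422, -0.0852]
```

View pics/v4.png

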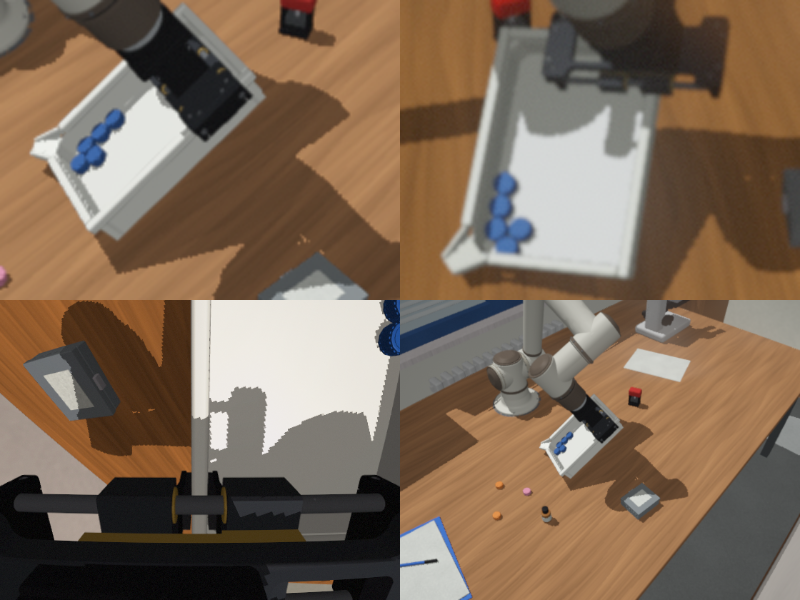

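View pics/m2.png

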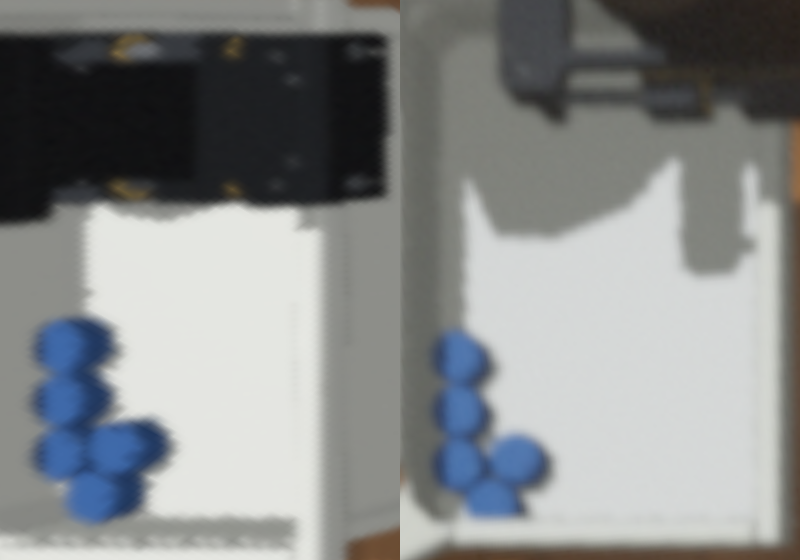

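```bash
python3 -c "
import cv2,numpy as np
a=cv2.imread('pics/w12.png')[0:75,430:560];b=cv2.imread('pics/w10.png')[0:75,240:370]
from h import *
s=capture('side')['frame'][220:295,160:290,::-1]; c=capture('scene')['frame'][175:250,180:310,::-1]
f=lambda x:cv2.resize(x,(400,230),interpolation=cv2.INTER_CUBIC)
cv2.imwrite('pics/lip.png',np.vstack([np.hstack([f(a),f(b)]),np.hstack([f(s),f(c)])]))"
```

```text
(no output)
```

View pics/lip.png

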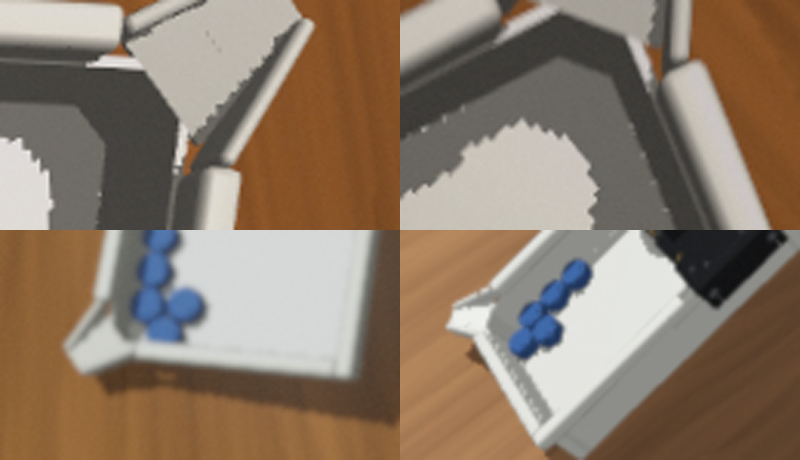

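The crop shows the lip corner is chamfered, so the two lowest caps already rest on the chamfer, which is as far in as they can go. The cluster is settled, so I'll return to the diagonal fall at about 33° and hold.

```bash
python3 t.py -.6 -.8 33.5
```

```text
now rel rotvec [  8.49 -32.91  -0.06]
rel deg 12.93
0.1 [-0.0015, 0.002, -0.0013] [0.0191, 0.0101, -0.0063]
0.2 [-0.0029, 0.004, -0.0025] [0.0383, 0.0203, -0.0127]
0.3 [-0.0044, 0.006, -0.0037] [0.0574, 0.0304, -0.019]
0.4 [-0.0059, 0.0081, -0.0049] [0.0766, 0.0405, -0.0254]
0.5 [-0.0074, 0.0102, -0.006] [0.0957, 0.0507, -0.0317]
0.6 [-0.0088, 0.0123, -0.007] [0.1149, 0.0608, -0.038]
0.7 [-0.0103, 0.0145, -0.008] [0.134, 0.0709, -0.0444]
0.8 [-0.0117, 0.0166, -0.0089] [0.1532, 0.081, -0.0507]
0.9 [-0.0132, 0.0189, -0.0097] [0.1723, 0.0912, -0.0571]
1 [-0.0146, 0.0211, -0.0105] [0.1915, 0.1013, -0.0634]
```

Emit:
jog_arm --pt "1 -0.0015 0.002 -0.0013 0.019 0.01 -0.0063" --pt "1 -0.0029 0.004 -0.0025 0.0383 0.0203 -0.0127" --pt "1 -0.0044 0.006 -0.0037 0.0574 0.0304 -0.019" --pt "1 -0.0059 0.0081 -0.005 0.0766 0.0405 -0.0254" --pt "1 -0.0074 0.0102 -0.006 0.0957 0.0507 -0.0317" --pt "1 -0.0088 0.0123 -0.007 0.115 0.0608 -0.038" --pt "1 -0.0103 0.0145 -0.008 0.134 0.071 -0.0444" --pt "1 -0.0117 0.0166 -0.009 0.1532 0.081 -0.0507" --pt "1 -0.0132 0.0189 -0.0097 0.1723 0.0912 -0.057" --pt "1 -0.0146 0.0211 -0.0105 0.1915 0.1013 -0.0634"

```text
time_s: 17.98
tcp_pos: [0.5454, 0.0031, 0.1806]
ee_rot: [[-0.218, -0.861, 0.459], [-0.87, 0.385, 0.308], [-0.442, -0.332, -0.833]]
wrist_force: [-0.6, -0.6, -2.9]
gripper_width: 0.132
```

Emit:
jog_arm --pt "1 0 0 0 0 0 0" --pt "1 0 0 0 0 0 0" --pt "1 0 0 0 0 0 0" --pt "1 0 0 0 0 0 0" --pt "1 0 0 0 0 0 0" --pt "1 0 0 0 0 0 0" --pt "1 0 0 0 0 0 0" --pt "1 0 0 0 0 0 0" --pt "1 0 0 0 0 0 0" --pt "1 0 0 0 0 0 0"

```text
time_s: 18.82
tcp_pos: [0.546, 0.0026, 0.1802]
ee_rot: [[-0.219, -0.861, 0.458], [-0.87, 0.385, 0.308], [-0.442, -0.331, -0.834]]
wrist_force: [0.3, 0.4, -2.4]
gripper_width: 0.134
```

```bash
python3 v.py v5; python3 m.py m3
python3 - <<'E'
from h import *
for n in("scene","side"):
    print(n,[(b[0].tolist(),b[1][4]) for b in blobs(capture(n),*BL,15,600)])
E
```

```text
tcp [0.5459 0.0026 0.1802] F [-0.4 -0.  -1.9] M [-0.88  1.53 -0.02] w 0.132 t 18.9667 j [  6.9   7.3 -24.1 -28.8 -31.4  -5. ]
tool z [ 0.458  0.308 -0.834] tilt 33.5
origin [ 0.4612 -0.026   0.0862] lip foot corner [ 0.3552 -0.1044 -0.001 ]
scene lip corner px 212.9 210.5
side lip corner px 199.6 259.1
scene [([227.6, 199.8], 263), ([66.1, 338.7], 475), ([17.7, 321.4], 98), ([17.0, 368.9], 111), ([93.3, 416.0], 75)]
side [([209.9, 236.1], 345)]
```

View pics/v5.png

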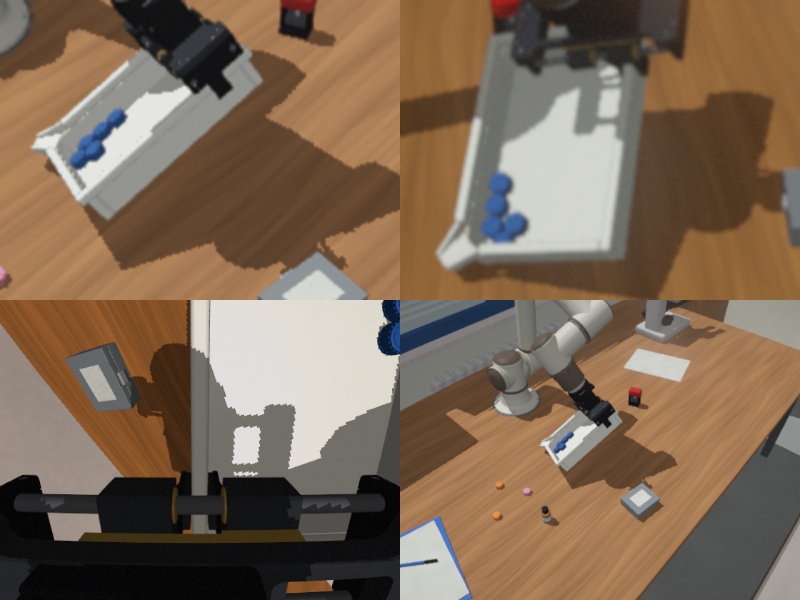

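View pics/m3.png

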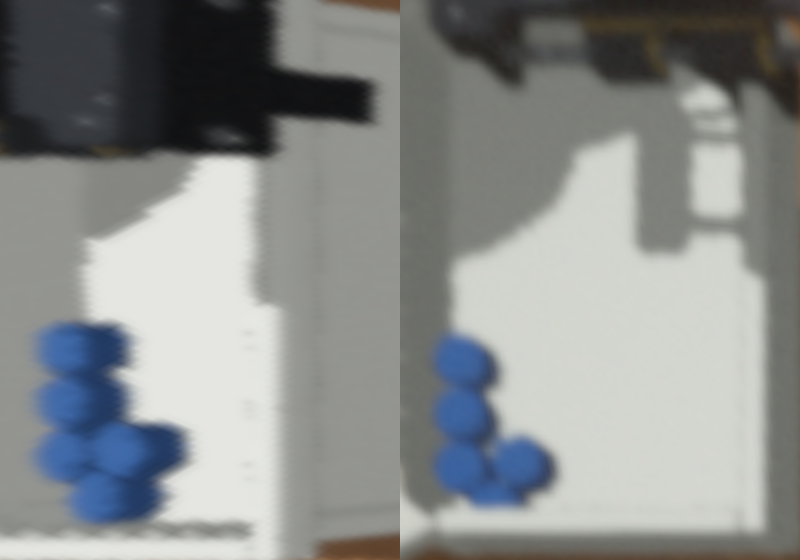

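The caps sit the same in both views: one touching cluster on the lip chamfer, unchanged through a 1 s hold. The bystanders and decoys are where they were. Handing in.

```bash
python3 -c "
from station import *
print(finish_job()); s=sense(); print(s['time_s'],s['gripper_width'],s['wrist_force'].round(1))"
```

```text
the job is handed in; nothing more can be done
None
the job is handed in; nothing more can be done
```

Both blue caps from the desk went into the tray. I then gripped the tray by its +x rim near the heel corner and tilted it on its lip-side foot corner. I handed the job in at about 19 s, still gripping it at 33.5°, falling diagonally towards the lip.

**Last checks:**
- **Caps:** All five show in both fixed views as one touching cluster on the lip chamfer, unchanged over a 1 s hold. Three stand in a row along the -x wall. The farthest is about 87 mm from the inside corner, so the pack is not the tightest possible. A swing of the fall direction towards -y did not tighten it.
- **Lip corner:** It turned out to be chamfered, so no cap can sit in the exact corner point.
- **Grip and force:** The jaws were at about 11.5 mm on the 12 mm rim, and the wrist force was about 2 N. The lip foot corner worked out to within 2 mm of the desk.
- **Other objects:** The stamp, oil bottle, slide box and the orange and pink caps look unmoved by eye; I did not measure them again.

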